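# Stir fresh blue finishing chunks into the grey ones in a bench tumbler

### The job

Take the red-handled stirring rod out of its black stand and stir the chunks in the yellow tumbler tub with it, so that none is left lying where it was and blue and grey are mixed: clearly some of each colour in the half by the control box, in the half opposite, and in the left and the right half as seen facing the box. Then put the rod back upright in its stand, collar down on the top, and let go. Keep every chunk in the tub, do not touch the chunks with the gripper, and leave the bracket, the can and the grinder alone.

Things in the scene. Friction and masses are not known exactly. Their poses are not given: they have to be found in the camera images.
- tub: Open round yellow tub of a bench tumbler, fixed to the bench, at any yaw. Origin: centre of its underside on the bench. Inside a plain cylinder 178 mm across (outside 190 mm); flat inner floor 50 mm, rim 110 mm above the origin. x points level from the tub centre to the grey control box (80 mm wide, 55 mm high, reaching 150 mm from the centre); y is level, 90 degrees left of x; z up.
- tub_floor (a point): Centre of the tub's inner floor, axes as the tub's. Floor, wall and chunks are smooth (friction about 0.25), but a chunk caught between rod and wall, or a row of chunks pushed along the wall, can jam and twist the rod in the grip: stir lightly.
- stand: Upright black rubber stand tube fixed to the bench, 68 mm outside, 90 mm high; its hole, 36 mm across, is open at the top and reaches to 6 mm above the bench. Origin: centre of its underside.
- stirrer: Stirring rod, 134 mm long, 0.12 to 0.2 kg, at the start hanging upright in the stand, rod down in its hole and collar resting flat on the stand's top. From its lower end: a round steel rod 14 mm thick and 75 mm long, a round black collar 54 mm across from 75 to 83 mm, a red square rubber grip of 24 x 24 mm from 82 to 134 mm, its faces square to the stirrer's x and y axes. Origin: centre of the rod's lower end (15 mm above the bench at the start); z runs up the rod.
- stirrer_grip (a point): Point on the stirrer's axis 104 mm above the rod's lower end, in the red grip, 21 mm above the collar's top.
- bracket: Bystander: dark steel angle bracket, 160 mm long, 40 mm high, lying on the bench. Origin: centre of its underside.
- oilcan: Bystander: blue can, 60 mm across, 170 mm tall, standing. Origin: centre of its underside.
- grinder: Bystander: yellow angle grinder lying on the bench, about 250 mm long and 70 mm high, side handle 120 mm along its +y. Origin: underside, near its gear head.
- blue0_mid (a point): Middle of a loose blue plastic finishing chunk: a blunt cone, 32 mm across its base and 16 mm across its top, 22 mm high, 20 g. This point is on its axis 10 mm above its base. At the start it stands in the half of the tub away from the control box (tub x negative).
- grey0_mid (a point): Middle of a loose grey ceramic finishing chunk: a short cylinder, 32 mm across, 20 mm high, 30 g. This point is its centre, 10 mm above its base. At the start it stands in the half of the tub next to the control box (tub x positive).
- blue1_mid (a point): Middle of a loose blue plastic finishing chunk: a blunt cone, 32 mm across its base and 16 mm across its top, 22 mm high, 20 g. This point is on its axis 10 mm above its base. At the start it stands in the half of the tub away from the control box (tub x negative).
- grey1_mid (a point): Middle of a loose grey ceramic finishing chunk: a short cylinder, 32 mm across, 20 mm high, 30 g. This point is its centre, 10 mm above its base. At the start it stands in the half of the tub next to the control box (tub x positive).
- blue2_mid (a point): Middle of a loose blue plastic finishing chunk: a blunt cone, 32 mm across its base and 16 mm across its top, 22 mm high, 20 g. This point is on its axis 10 mm above its base. At the start it stands in the half of the tub away from the control box (tub x negative).
- grey2_mid (a point): Middle of a loose grey ceramic finishing chunk: a short cylinder, 32 mm across, 20 mm high, 30 g. This point is its centre, 10 mm above its base. At the start it stands in the half of the tub next to the control box (tub x positive).
- blue3_mid (a point): Middle of a loose blue plastic finishing chunk: a blunt cone, 32 mm across its base and 16 mm across its top, 22 mm high, 20 g. This point is on its axis 10 mm above its base. At the start it stands in the half of the tub away from the control box (tub x negative).
- grey3_mid (a point): Middle of a loose grey ceramic finishing chunk: a short cylinder, 32 mm across, 20 mm high, 30 g. This point is its centre, 10 mm above its base. At the start it stands in the half of the tub next to the control box (tub x positive).
- blue0: The blue chunk that carries the point blue0_mid. Origin: centre of its base; z along its axis.
- blue1: The blue chunk that carries the point blue1_mid. Origin: centre of its base; z along its axis.
- blue2: The blue chunk that carries the point blue2_mid. Origin: centre of its base; z along its axis.
- blue3: The blue chunk that carries the point blue3_mid. Origin: centre of its base; z along its axis.
- grey0: The grey chunk that carries the point grey0_mid. Origin: centre of its base; z along its axis.
- grey1: The grey chunk that carries the point grey1_mid. Origin: centre of its base; z along its axis.
- grey2: The grey chunk that carries the point grey2_mid. Origin: centre of its base; z along its axis.
- grey3: The grey chunk that carries the point grey3_mid. Origin: centre of its base; z along its axis.

How it is judged (in metres and radians):
On the way, in this order (a step that is already met when the one before it is completed fails the run):
1. the rod's lower end is down in the tub, among the chunks (less than 25 mm above the tub floor) (horizontal distance between stirrer and tub below 0.085 m and z of stirrer in the frame of tub below 0.075 m), for 0.2 s.
2. rod's end still in the tub: every chunk over 6 mm from where it began, and each half of the tub (box side, opposite, left, right) has a blue and a grey chunk 8 mm or more past the middle line (all of step 1 and x of any of blue0_mid, blue1_mid, blue2_mid, blue3_mid in the frame of tub above 0.008 m and x of any of blue0_mid, blue1_mid, blue2_mid, blue3_mid in the frame of tub below -0.008 m and y of any of blue0_mid, blue1_mid, blue2_mid, blue3_mid in the frame of tub above 0.008 m and y of any of blue0_mid, blue1_mid, blue2_mid, blue3_mid in the frame of tub below -0.008 m and x of any of grey0_mid, grey1_mid, grey2_mid, grey3_mid in the frame of tub above 0.008 m and x of any of grey0_mid, grey1_mid, grey2_mid, grey3_mid in the frame of tub below -0.008 m and y of any of grey0_mid, grey1_mid, grey2_mid, grey3_mid in the frame of tub above 0.008 m and y of any of grey0_mid, grey1_mid, grey2_mid, grey3_mid in the frame of tub below -0.008 m and distance of each of blue0_mid, blue1_mid, blue2_mid, blue3_mid, grey0_mid, grey1_mid, grey2_mid, grey3_mid from where it was at the start of the episode above 0.006 m), for 0.2 s.
At the end, for the whole second after the job is handed in: All chunks in the tub; each tub half (x>0, x<0, y>0, y<0 in its axes) has a blue and a grey chunk with its middle 8 mm or more past the middle line; stirrer released, still and upright (0.1 rad) in the stand's hole, collar down on its top (within 5 mm) (x of any of blue0_mid, blue1_mid, blue2_mid, blue3_mid in the frame of tub above 0.008 m and x of any of blue0_mid, blue1_mid, blue2_mid, blue3_mid in the frame of tub below -0.008 m and y of any of blue0_mid, blue1_mid, blue2_mid, blue3_mid in the frame of tub above 0.008 m and y of any of blue0_mid, blue1_mid, blue2_mid, blue3_mid in the frame of tub below -0.008 m and x of any of grey0_mid, grey1_mid, grey2_mid, grey3_mid in the frame of tub above 0.008 m and x of any of grey0_mid, grey1_mid, grey2_mid, grey3_mid in the frame of tub below -0.008 m and y of any of grey0_mid, grey1_mid, grey2_mid, grey3_mid in the frame of tub above 0.008 m and y of any of grey0_mid, grey1_mid, grey2_mid, grey3_mid in the frame of tub below -0.008 m and horizontal distance between each of blue0_mid, blue1_mid, blue2_mid, blue3_mid, grey0_mid, grey1_mid, grey2_mid, grey3_mid and tub below 0.09 m and z of each of blue0_mid, blue1_mid, blue2_mid, blue3_mid, grey0_mid, grey1_mid, grey2_mid, grey3_mid in the frame of tub below 0.11 m and angle between stirrer's own z axis and vertical below 0.1 rad and horizontal distance between stirrer and stand below 0.015 m and z of stirrer in the frame of stand below 0.02 m and linear speed of stirrer below 0.02 m/s); the robot touches nothing.
It fails at once if a chunk leaves the tub (beyond the wall, or more than 5 mm above the rim) (horizontal distance between any of blue0_mid, blue1_mid, blue2_mid, blue3_mid, grey0_mid, grey1_mid, grey2_mid, grey3_mid and tub above 0.095 m or z of any of blue0_mid, blue1_mid, blue2_mid, blue3_mid, grey0_mid, grey1_mid, grey2_mid, grey3_mid in the frame of tub above 0.115 m).
It fails at once if the fingers touch a chunk (contact force between the fingers and blue0 above 0.5 N or contact force between the fingers and blue1 above 0.5 N or contact force between the fingers and blue2 above 0.5 N or contact force between the fingers and blue3 above 0.5 N or contact force between the fingers and grey0 above 0.5 N or contact force between the fingers and grey1 above 0.5 N or contact force between the fingers and grey2 above 0.5 N or contact force between the fingers and grey3 above 0.5 N).
It fails at once if a bystander is moved more than 30 mm (distance of any of bracket, oilcan, grinder from where it was at the start of the episode above 0.03 m).
It also fails if it takes over 72 s, if anything falls off the work surface, if the arm or the gripper's body presses on something with over 40 N, if the wrist force passes 120 N, or if a joint passes its speed limit or range.

### The arm

A 6-joint arm with a two-finger parallel gripper is mounted at the origin on the work surface. World frame = base frame: x ahead of the robot, y to its left, z up, the work surface at z = 0. Lengths are in m, angles in degrees, forces in N, time in s.
With the tool pointing down it reaches from about 0.275 to 0.975 m from the base axis. Payload 8.4 kg.
Tool frame: the origin (TCP) lies at the very end of the fingers, on their centre line; the grasp point (between the pads) lies 19 mm behind it (ctrl.grip_point_offset is the distance from the TCP to the grasp point, in m); y points along the fingers, z is the direction in which the jaws open and shut, and the axes are right-handed (so a half turn about y gives the same grasp; the last joint's range is limited). The gripper opens to 92 mm and grips with 3 to 60 N. Pads are 20 mm wide; open, the fingers measure 128 mm over their backs; the gripper's body (75 mm by 189 mm) begins 69 mm behind the grasp point.
Start: joints at [-77.2, 20.225, 93.587, -0, 66.188, -0.138], TCP at [0.14, -0.609, 0.215] pointing down, gripper open.
Joint ranges: [-150.9, 150.9], [-52.94, 120.26], [3.33, 152.33], [-74.26, 254.26], [0, 154.13], [-172.89, 172.89]. Speed limits (degrees/s): [127.2, 127.2, 159.86, 180, 180, 180].

### API

Orientations are given as [roll, pitch, yaw] about the fixed x, y, z axes, in that order (R = Rz(yaw) Ry(pitch) Rx(roll)).
In Python, from cell import ctrl gives the robot as it stands.
- The arm moves only by the tool carry_out, never from a script. Its argument "rows" is a list of rows, each a list of 5 numbers: the shift along the tool's x, y, z in mm, then the turn about the tool's y in rad, then the closure, from -1 (fully open) to 1 (shut), so that 0 is half open. A call has 1 to 8 rows; each row is the pose to reach, as a shift and turn from the pose commanded when the call began, along the tool's axes at that moment; what a row does not reach only later rows make up. A row lasts 1/12 s, in which the tool goes at most 41.7 mm and 7.16 degrees, less where a joint would pass 70% of its speed; a pose out of reach is approached as far as the arm can. A call with a gripper value outside its range is refused whole. The fingers move at their own pace and stop on an object; the grip force is fixed at half the most. Time passes only in rows, so rows that repeat a pose let the fingers close. It gives the time, the measured TCP pose, the force and the opening at its end, in the units of the state.
- ctrl.read_state(): the state, without advancing time (a new reading comes with each control period).
- ctrl.grab_frame(name): name is "side" or "top" or "wrist"; returns a dict with "frame" (420x560x3 uint8, red, green, blue), "range_z" (420x560 float32, m along the optical axis (not along the pixel's ray), 0 where there is no reading), "fovy" (degrees; the focal length in pixels is half the picture's height over the tangent of half this angle, whatever the lens; pixels are square), "cx", "cy" (the principal point, pixels), "world_from_camera" (4x4, takes a point from camera to world coordinates); the wrist camera has in their place "T_tool_cam" (4x4, takes a point from camera to tool coordinates, whose origin is the TCP and whose axes are the tool frame's). Camera axes: x right, y up, looking along -z (the intrinsics and any distortion apply to the point x, -y, -z); pixel columns grow to the right and rows downward; lengths in m; the calibration is good to about 2 mm. The wrist camera is an equidistant fisheye: a pixel r from the principal point sees the ray r / f radians off the axis. A picture is of the moment at which its call begins: read the wrist's pose just before it.
- ctrl.sign_off(): hands the job in, once; it reports no verdict.
The state is a dict: "time": time; "qpos": joint angles; "joint_vel": joint speeds; "joint_torque": joint torques, N m; "tool_pos": TCP position; "tool_rot": TCP orientation; "ft_force": force on the tool from outside, world axes, zero at the start; "moment": the same for the moment, N m; "width": finger opening in m.
Only numpy, scipy, OpenCV 4.12 (cv2) and the standard library are available. Lean on these libraries where they do the work, as an engineer would, in place of code of your own. Each camera call takes 0.05 s, during which the arm holds its last target.

## Working session

There is one attempt and no reset: what is moved stays moved. The work goes in short steps, Python scripts to look and compute and a tool call to move; the robot and the scene stay as the last step left them, time stands still between calls to the robot, and variables do not carry over. Pictures are saved under pics/ and viewed, and the job is handed in when it is done.

Besides the shell and the picture viewer there is one more tool, called after ">>>" as name(argument=value, ...) on one line, values as JSON. carry_out: Moves the arm, as the interface text tells. Its arguments: {"type":"object","properties":{"rows":{"type":"array","items":{"type":"array","items":{"type":"number"}}}},"required":["rows"]}

```bash
ls; mkdir -p pics
cat > h.py <<'E'
import numpy as np,cv2
from cell import ctrl
def grab(n,save=None):
    g=ctrl.grab_frame(n)
    if save: cv2.imwrite('pics/'+save,cv2.cvtColor(g['frame'],cv2.COLOR_RGB2BGR))
    return g
def f(g): return 210/np.tan(np.radians(g['fovy'])/2)
def pts(g):
    z=g['range_z'];v,u=np.mgrid[:420,:560];F=f(g)
    P=np.stack([(u-g['cx'])/F*z,-(v-g['cy'])/F*z,-z,np.ones_like(z)],-1)
    return P@np.array(g['world_from_camera']).T
def ray(g,u,v,h):
    F=f(g);T=np.array(g['world_from_camera'])
    d=T[:3,:3]@np.array([(u-g['cx'])/F,-(v-g['cy'])/F,-1]);o=T[:3,3]
    return o+d*(h-o[2])/d[2]
def fmt(s): 
    return {k:np.round(s[k],4) for k in ('time','qpos','tool_pos','tool_rot','ft_force','width')}
E
python3 - <<'E'
from h import *
print(fmt(ctrl.read_state()))
for n in('side','top','wrist'):
    g=grab(n,n+'0.png');print(n,g['fovy'],g['cx'],g['cy'],[k for k in g])
    print(np.round(g.get('world_from_camera',g.get('T_tool_cam')),3))
E
```

```text
pics
{'time': np.float64(0.0), 'qpos': array([-7.72000e+01,  2.02588e+01,  9.36291e+01, -1.90000e-03,
        6.61873e+01, -1.38100e-01]), 'tool_pos': array([ 0.1398, -0.6087,  0.2139]), 'tool_rot': array([-9.007530e+01, -1.500000e-03, -1.670612e+02]), 'ft_force': array([ 0.1772, -0.1896,  0.5394]), 'width': np.float64(0.0916)}
side 53.280044556734396 287.2061778065899 205.33880017093279 ['frame', 'range_z', 'fovy', 'cx', 'cy', 'world_from_camera']
[[-0.98   0.112 -0.164  0.366]
 [-0.197 -0.618  0.761  0.81 ]
 [-0.016  0.778  0.628  0.793]
 [ 0.     0.     0.     1.   ]]
top 51.602664925574615 282.13069392473045 210.2687031177793 ['frame', 'range_z', 'fovy', 'cx', 'cy', 'world_from_camera']
[[-0.01   0.986 -0.168  0.34 ]
 [-1.    -0.013 -0.016 -0.069]
 [-0.018  0.168  0.986  1.209]
 [ 0.     0.     0.     1.   ]]
wrist 65.70646984690485 276.52887219189563 212.23996289793087 ['frame', 'range_z', 'fovy', 'cx', 'cy', 'T_tool_cam']
[[ 0.001 -0.972 -0.234 -0.066]
 [-0.     0.234 -0.972 -0.171]
 [ 1.     0.001  0.     0.001]
 [ 0.     0.     0.     1.   ]]
```

View pics/top0.png

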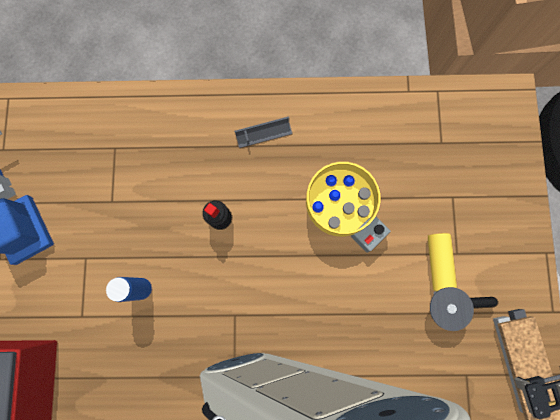

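View pics/side0.png

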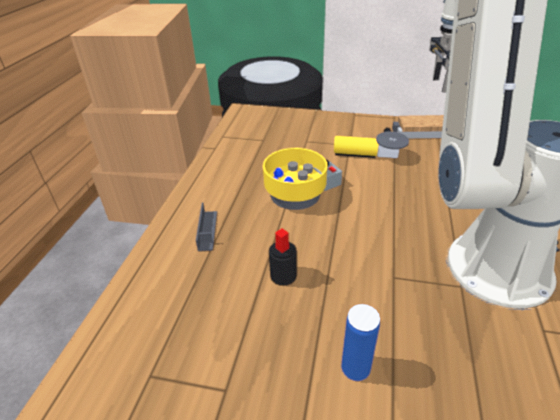

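The top view shows the tub rim at about (344,197) with the box at (372,236), and the red grip at (211,211). The chunks are clear: four blue upper left, four grey lower right. The can, bracket and grinder are well away from the stand-to-tub path. Next I measure positions.

```bash
cat >> h.py <<'E'
def tubchunks(g,hz=None,roi=(270,420,140,270)):
    u0,u1,v0,v1=roi
    hsv=cv2.cvtColor(g['frame'],cv2.COLOR_RGB2HSV)
    m={}
    m['blue']=cv2.inRange(hsv,(105,120,60),(130,255,255))
    m['grey']=cv2.inRange(hsv,(0,0,50),(180,80,210))
    m['yel']=cv2.inRange(hsv,(22,150,90),(34,255,255))
    m['red']=cv2.inRange(hsv,(0,150,80),(8,255,255))
    return m
E
python3 - <<'E'
from h import *
for n in('top','side'):
    g=grab(n);P=pts(g);m=tubchunks(g)
    # red grip
    r=(m['red']>0)&(abs(P[...,0]-0.35)<.4)&(P[...,2]>.1)&(P[...,2]<.2)
    nl,lab,st,c=cv2.connectedComponentsWithStats(r.astype(np.uint8))
    for i in range(1,nl):
        if st[i,4]>20:
            p=P[lab==i];print(n,'red',c[i],st[i,4],np.round(np.median(p,0)[:3],4),p[:,2].max())
            t=(lab==i)&(P[...,2]>np.percentile(p[:,2],95)-.004)
            q=P[t][:,:2].astype(np.float32);print(cv2.minAreaRect(q), P[t][:,2].mean())
    y=(m['yel']>0)&(P[...,2]>.104)&(P[...,2]<.118)&(P[...,0]>0)&(P[...,1]<0)
    nl,lab,st,c=cv2.connectedComponentsWithStats(y.astype(np.uint8),connectivity=8)
    for i in range(1,nl):
        if st[i,4]>50:
            q=P[lab==i][:,:2].astype(np.float32);print(n,'rim',st[i],cv2.minEnclosingCircle(q),cv2.fitEllipse(q))
    # stand/black collar
    hsv=cv2.cvtColor(g['frame'],cv2.COLOR_RGB2HSV)
    k=(hsv[...,2]<60)&(P[...,2]>.08)&(P[...,2]<.11)
    nl,lab,st,c=cv2.connectedComponentsWithStats(k.astype(np.uint8))
    for i in range(1,nl):
        if st[i,4]>60:
            q=P[lab==i][:,:2].astype(np.float32);print(n,'black',c[i],cv2.minEnclosingCircle(q))
g=grab('top');cv2.imwrite('pics/t1.png',cv2.resize(cv2.cvtColor(g['frame'][140:260,280:420],cv2.COLOR_RGB2BGR),None,fx=5,fy=5,interpolation=cv2.INTER_CUBIC)[:600,:700])
P=pts(g)
for nm,(u,v) in dict(box=(372,236),boxc=(372,236)).items(): print(nm,P[v,u])
E
```

```text
top red [211.47457627 209.96610169] 118 [0.5249 0.1242 0.1477] 0.15315961259878752
((0.527081310749054, 0.12664338946342468), (0.022915730252861977, 0.022551685571670532), 58.01029968261719) 0.14914955161218463
top red [ 22.64964447 379.50161603] 1547 [0.1265 0.5611 0.1436] 0.17839501393213242
((0.12630820274353027, 0.5670447945594788), (0.1597270667552948, 0.04522635042667389), 15.176791191101074) 0.17022545030131997
top rim [307 163  70  40 130] ((0.5688368082046509, -0.20566362142562866), 0.09191442281007767) ((0.5582618117332458, -0.2079651802778244), (0.18062616884708405, 0.1859605610370636), 56.99184799194336)
top black [216.93714286 214.57714286] ((0.5263846516609192, 0.12460683286190033), 0.03370164334774017)
side red [281.84063745 239.56972112] 251 [0.5251 0.1357 0.1357] 0.15219933147978304
((0.5266975164413452, 0.12873408198356628), (0.025194060057401657, 0.022630766034126282), 59.5176887512207) 0.14916120022278873
side rim [263 148  64  38 378] ((0.5618481040000916, -0.20846419036388397), 0.09890539199113846) ((0.5598446130752563, -0.2063436210155487), (0.18345804512500763, 0.18495801091194153), 12.484533309936523)
side black [282.52339181 254.80409357] ((0.5266144871711731, 0.13137748837471008), 0.03241218999028206)
box [ 0.46476425 -0.28983349  0.05072961  1.        ]
boxc [ 0.46476425 -0.28983349  0.05072961  1.        ]
```

View pics/t1.png

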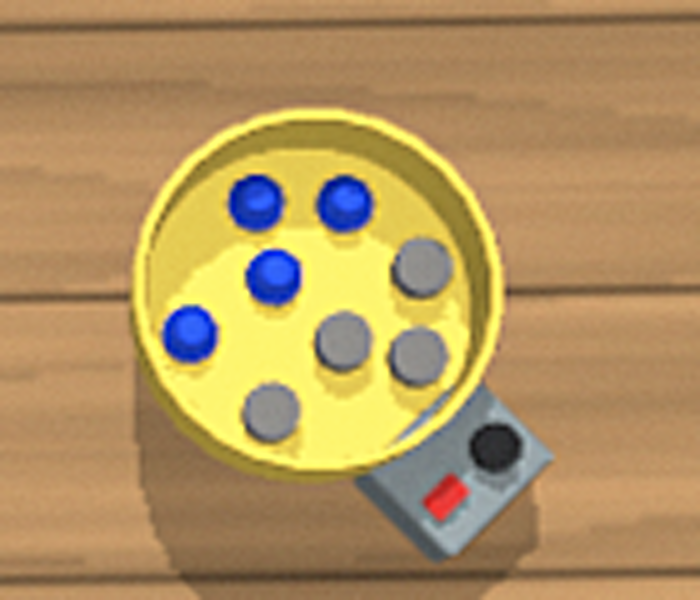

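View pics/wrist0.png

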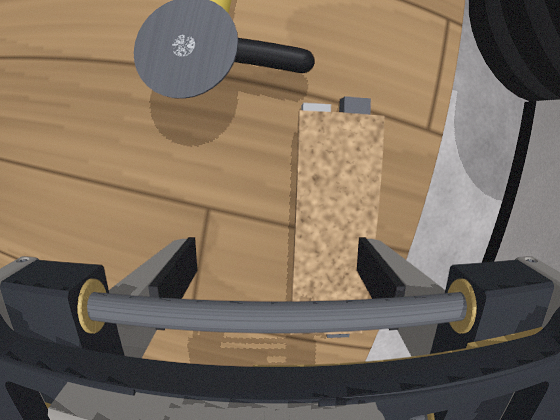

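>>> carry_out(rows=[[-23, -4, -27, -0.1, -1], [-46, -8, -54, -0.2, -1], [-69, -12, -81, -0.3, -1], [-92, -16, -108, -0.4, -1], [-115, -20, -135, -0.5, -1], [-138, -24, -162, -0.6, -1], [-161, -28, -189, -0.7, -1], [-184, -30, -216, -0.795, -1]])

```text
time: 0.97
tool_pos: [0.2714, -0.356, 0.2451]
tool_rot: [-90.0, -0.0, -121.2]
ft_force: [0.6, -0.6, 0.3]
width: 0.0918
```

```bash
cat >> h.py <<'E'
def plan(x,y,z,yaw=None,n=8):
    s=ctrl.read_state();p=np.array(s['tool_pos']);a=np.radians(s['tool_rot'][2])
    from scipy.spatial.transform import Rotation as R
    Rm=R.from_euler('xyz',s['tool_rot'],degrees=True).as_matrix()
    d=Rm.T@(np.array([x,y,z])-p)*1000
    t=0 if yaw is None else -((np.radians(yaw)-a+np.pi)%(2*np.pi)-np.pi)
    print('total',np.round(d,1),'dist',np.round(np.linalg.norm(d)),'turn',round(t,3))
    for i in range(1,n+1): print(np.round(d*i/n,0).tolist(),round(t*i/n,3))
E
python3 - <<'E'
from h import *
print(fmt(ctrl.read_state()))
plan(.526,.127,.23,-121.5,16)
E
```

```text
{'time': np.float64(0.9667), 'qpos': array([-5.287680e+01,  2.139800e+00,  1.122243e+02,  6.000000e-03,
        6.558660e+01, -2.163080e+01]), 'tool_pos': array([ 0.2714, -0.356 ,  0.2451]), 'tool_rot': array([-8.995210e+01, -1.310000e-02, -1.212485e+02]), 'ft_force': array([ 0.6318, -0.5948,  0.3191]), 'width': np.float64(0.0918)}
total [-545.    14.9  -32.9] dist 546.0 turn 0.004
[-34.0, 1.0, -2.0] 0.0
[-68.0, 2.0, -4.0] 0.001
[-102.0, 3.0, -6.0] 0.001
[-136.0, 4.0, -8.0] 0.001
[-170.0, 5.0, -10.0] 0.001
[-204.0, 6.0, -12.0] 0.002
[-238.0, 7.0, -14.0] 0.002
[-273.0, 7.0, -16.0] 0.002
[-307.0, 8.0, -19.0] 0.002
[-341.0, 9.0, -21.0] 0.003
[-375.0, 10.0, -23.0] 0.003
[-409.0, 11.0, -25.0] 0.003
[-443.0, 12.0, -27.0] 0.004
[-477.0, 13.0, -29.0] 0.004
[-511.0, 14.0, -31.0] 0.004
[-545.0, 15.0, -33.0] 0.004
```

>>> carry_out(rows=[[-34, 0, -2, 0, -1], [-68, 0, -4, 0, -1], [-102, 0, -6, 0, -1], [-136, 0, -8, 0, -1], [-170, 0, -10, 0, -1], [-204, 0, -12, 0, -1], [-238, 0, -14, 0, -1], [-273, 0, -16, 0, -1]])

```text
time: 1.63
tool_pos: [0.4004, -0.1148, 0.2448]
tool_rot: [-90.0, 0.0, -121.5]
ft_force: [0.7, -1.1, 0.4]
width: 0.0921
```

>>> carry_out(rows=[[-34, 0, -2, 0, -1], [-68, 0, -4, 0, -1], [-102, 0, -6, 0, -1], [-136, 0, -8, 0, -1], [-170, 0, -10, 0, -1], [-204, 0, -12, 0, -1], [-238, 0, -15, 0, -1], [-272, 0, -17, 0, -1]])

```text
time: 2.3
tool_pos: [0.528, 0.1262, 0.2446]
tool_rot: [-90.0, 0.0, -121.5]
ft_force: [0.4, -0.2, -0.0]
width: 0.0919
```

Run:
```python
from h import *
print(fmt(ctrl.read_state()))
grab('wrist','w1.png')
g=grab('top','t2.png')
P=pts(g)
m=tubchunks(g)
m2=(m['grey']>0)&(P[...,2]>.046)&(P[...,2]<.06)&(P[...,1]<-.2)&(P[...,0]>.4)&(P[...,0]<.53)
nl,lab,st,c=cv2.connectedComponentsWithStats(m2.astype(np.uint8))
for i in range(1,nl):
    if st[i,4]>60: print('box',c[i],st[i],cv2.minAreaRect(P[lab==i][:,:2].astype(np.float32)))
# rim: outer contour of yellow at h .11, upper part
y=m['yel'].copy();y[:, :295]=0;y[:,395:]=0;y[:150]=0;y[250:]=0
cs,_=cv2.findContours(y,cv2.RETR_EXTERNAL,cv2.CHAIN_APPROX_NONE)
c=max(cs,key=cv2.contourArea)[:,0]
q=np.array([ray(g,u,v,.11)[:2] for u,v in c])
# keep camera-far side (upper in image) 
k=c[:,1]<205
A=np.c_[2*q[k],np.ones(k.sum())];s=np.linalg.lstsq(A,(q[k]**2).sum(1),rcond=None)[0]
print('rim fit',s[:2],np.sqrt(s[2]+s[:2]@s[:2]))
```

```text
{'time': np.float64(2.3), 'qpos': array([ 1.32882e+01,  1.12504e+01,  1.01775e+02, -2.00000e-03,
        6.69696e+01,  4.47864e+01]), 'tool_pos': array([0.528 , 0.1262, 0.2446]), 'tool_rot': array([-8.999510e+01,  2.300000e-03, -1.214974e+02]), 'ft_force': array([ 0.4291, -0.1816, -0.0048]), 'width': np.float64(0.0919)}
box [371.86004057 234.06288032] [353 216  38  35 493] ((0.4736170470714569, -0.2904391288757324), (0.06101372092962265, 0.08136092871427536), 42.33945083618164)
rim fit [ 0.55829414 -0.20876937] 0.09378547816750898
```

View pics/w1.png

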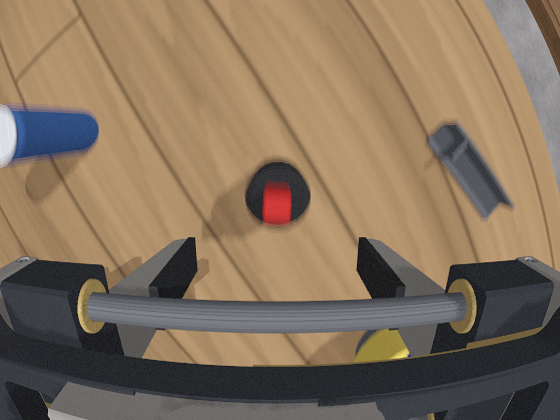

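View pics/t2.png

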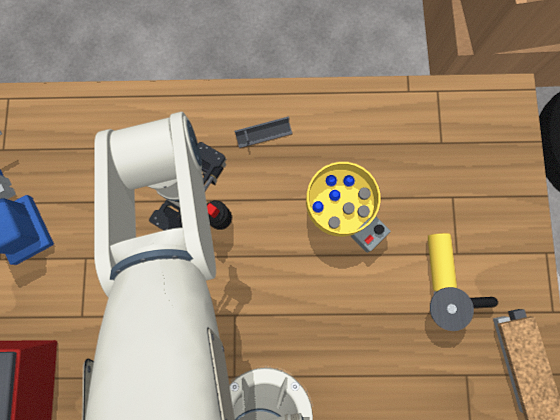

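```bash
cat >> h.py <<'E'
def wpts(g):
    z=g['range_z'];v,u=np.mgrid[:420,:560];F=f(g)
    dx=u-g['cx'];dy=v-g['cy'];r=np.hypot(dx,dy)+1e-9;th=r/F
    k=np.tan(th)/r
    P=np.stack([dx*k*z,-dy*k*z,-z,np.ones_like(z)],-1)
    return P@np.array(g['T_tool_cam']).T
E
python3 - <<'E'
from h import *
s=ctrl.read_state();g=grab('wrist');P=wpts(g)[...,:3]*1000
hsv=cv2.cvtColor(g['frame'],cv2.COLOR_RGB2HSV)
m=(cv2.inRange(hsv,(0,150,80),(8,255,255))>0)
p=P[m];print('n',m.sum(),p.min(0),p.max(0))
d=1000*s['tool_pos'][2]-149
t=m&(abs(P[...,1]-d)<5);q=P[t];print('top face',t.sum(),np.median(q[:,1]),cv2.minAreaRect(q[:,[0,2]].astype(np.float32)))
k=(hsv[...,2]<70)&(abs(P[...,1]-(1000*s['tool_pos'][2]-98))<6)&(abs(P[...,2])<60)&(abs(P[...,0])<60);q=P[k]
print('collar',k.sum(),cv2.minEnclosingCircle(q[:,[0,2]].astype(np.float32)),q.min(0),q.max(0))
k=(hsv[...,2]<70)&(abs(P[...,1]-(1000*s['tool_pos'][2]-90))<3)&(abs(P[...,2])<60)&(abs(P[...,0])<60);q=P[k]
print('stand',k.sum(),cv2.minEnclosingCircle(q[:,[0,2]].astype(np.float32)))
E
```

```text
n 967 [ -64.64542068 -170.74712105  -13.11121954] [ 33.64852361 154.50406801  13.25583731]
top face 758 94.98924494656715 ((3.1783924102783203, 0.9010448455810547), (23.839418411254883, 24.44682502746582), 86.07394409179688)
collar 1278 ((4.609001159667969, 1.462697148323059), 32.212276458740234) [-27.22058967 143.26951039 -28.04075092] [ 36.33937487 152.50973163  33.06728359]
stand 964 ((4.401327610015869, 1.7512270212173462), 33.57400894165039)
```

Red grip centred at (277,203) in the wrist view, between the jaws and square to them. It lies about 4 mm off in tool x and 1 mm in z. Going down.

>>> carry_out(rows=[[4, 20, 1, 0, -1], [4, 50, 1, 0, -1], [4, 80, 1, 0, -1], [4, 105, 1, 0, -1], [4, 125, 1, 0, -1], [4, 136, 1, 0, -1], [4, 140, 1, 0, -1], [4, 140, 1, 0, -1]])

```text
time: 3.12
tool_pos: [0.5259, 0.1198, 0.1043]
tool_rot: [-90.0, -0.1, -121.5]
ft_force: [0.3, 0.4, 0.2]
width: 0.092
```

>>> carry_out(rows=[[0, 0, 0, 0, 0.2], [0, 0, 0, 0, 0.5], [0, 0, 0, 0, 1], [0, 0, 0, 0, 1], [0, 0, 0, 0, 1], [0, 0, 0, 0, 1], [0, 0, 0, 0, 1], [0, 0, 0, 0, 1]])

```text
time: 3.78
tool_pos: [0.5264, 0.1205, 0.1046]
tool_rot: [-90.0, 0.0, -121.5]
ft_force: [0.4, -0.6, 0.6]
width: 0.0406
```

>>> carry_out(rows=[[0, 0, 0, 0, 1], [0, 0, 0, 0, 1], [0, 0, 0, 0, 1], [0, 0, 0, 0, 1], [0, 0, 0, 0, 1], [0, 0, 0, 0, 1]])

```text
time: 4.28
tool_pos: [0.5262, 0.1205, 0.1045]
tool_rot: [-90.0, -0.0, -121.5]
ft_force: [-2.1, 0.1, 0.6]
width: 0.0238
```

Run:
```python
from h import *
print(fmt(ctrl.read_state()))
g=grab('wrist','w2.png')
```

```text
{'time': np.float64(4.2833), 'qpos': array([1.273910e+01, 2.046710e+01, 1.094917e+02, 6.000000e-03,
       5.006390e+01, 4.424740e+01]), 'tool_pos': array([0.5262, 0.1205, 0.1045]), 'tool_rot': array([-9.001950e+01, -1.260000e-02, -1.215121e+02]), 'ft_force': array([-2.0776,  0.1234,  0.5712]), 'width': np.float64(0.0238)}
```

View pics/w2.png

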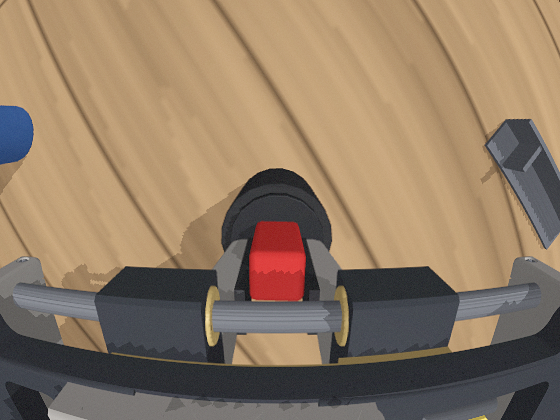

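Gripped at 23.8 mm: the red grip is between the pads at (277,260) with the collar flat on the stand. I check the rod's offset in the tool frame before lifting.

```bash
cat >> h.py <<'E'
def gripoff():
    g=grab('wrist');P=wpts(g)[...,:3]*1000
    hsv=cv2.cvtColor(g['frame'],cv2.COLOR_RGB2HSV)
    m=(cv2.inRange(hsv,(0,150,80),(8,255,255))>0)&(P[...,1]>-60)&(P[...,1]<0)&(abs(P[...,2])<20)&(abs(P[...,0])<30)
    p=P[m];print('red',m.sum(),np.percentile(p,[2,50,98],axis=0).round(1).tolist())
    ymin=np.percentile(p[:,1],3)
    t=p[p[:,1]<ymin+4];print('top',len(t),np.percentile(t,[2,98],axis=0).round(1).tolist())
    k=(hsv[...,2]<70)&(P[...,1]>-2)&(P[...,1]<12)&(abs(P[...,2])<45)&(abs(P[...,0])<45);q=P[k]
    if len(q): print('collar',len(q),np.percentile(q,[1,50,99],axis=0).round(1).tolist())
E
python3 -c "
from h import *
gripoff()"
```

```text
red 3885 [[-17.8, -46.1, -10.1], [-12.5, -44.4, 1.2], [4.2, -3.7, 12.3]]
top 2664 [[-17.2, -46.2, -10.2], [4.4, -42.6, 12.2]]
collar 2518 [[-32.0, 4.4, -24.3], [-20.3, 5.9, 0.7], [-6.6, 11.1, 26.4]]
```

```bash
cat >> h.py <<'E'
T=np.array([.5585,-.2080]);YAW=np.radians(-138.)
X=np.array([np.cos(YAW),np.sin(YAW)]);Y=np.array([-X[1],X[0]])
def totub(p): d=np.asarray(p)[:2]-T; return np.array([d@X,d@Y])*1000
def toworld(a,b): return T+(X*a+Y*b)/1000
def chunks(g,cam='top',H=.0715):
    m=tubchunks(g);P=pts(g);out=[]
    inside=(np.hypot(P[...,0]-T[0],P[...,1]-T[1])<.09)&(P[...,2]>.052)&(P[...,2]<.085)
    for col in('blue','grey'):
        k=((m[col]>0)&inside).astype(np.uint8)
        nl,lab,st,c=cv2.connectedComponentsWithStats(k,connectivity=4)
        for i in range(1,nl):
            if st[i,4]>25:
                h=H if col=='grey' else .064
                w=ray(g,*c[i],h);out.append((col,totub(w),st[i,4],c[i]))
    for o in out:print(o[0],o[1].round(0),'r',round(np.hypot(*o[1])),'area',o[2],'px',o[3].round(0))
    return out
E
python3 -c "
from h import *
g=grab('top');chunks(g)
print('side');g=grab('side');chunks(g)
import os
s=ctrl.read_state()
"
```

```text
blue [-60.  20.] r 63 area 92 px [331. 180.]
blue [-27.  55.] r 61 area 90 px [348. 180.]
blue [-23.  -1.] r 24 area 93 px [334. 195.]
blue [-32. -55.] r 64 area 91 px [318. 206.]
grey [27. 59.] r 65 area 105 px [364. 193.]
grey [27. -0.] r 27 area 105 px [348. 208.]
grey [60. 24.] r 64 area 106 px [363. 211.]
grey [ 29. -54.] r 61 area 102 px [334. 222.]
side
grey [39.  3.] r 39 area 126 px [306. 171.]
```

>>> carry_out(rows=[[0, -10, 0, 0, 1], [0, -25, 0, 0, 1], [0, -45, 0, 0, 1], [0, -65, 0, 0, 1], [0, -85, 0, 0, 1], [0, -105, 0, 0, 1], [0, -122, 0, 0, 1], [0, -130, 0, 0, 1]])

```text
time: 5.15
tool_pos: [0.5276, 0.1207, 0.2376]
tool_rot: [-89.8, 0.2, -121.5]
ft_force: [0.8, -0.0, -1.0]
width: 0.0238
```

```bash
cat >> h.py <<'E'
from scipy.spatial.transform import Rotation as R
OFF=np.array([-5.5,0,1.0])
def st():
    s=ctrl.read_state();Rm=R.from_euler('xyz',s['tool_rot'],degrees=True).as_matrix()
    p=np.array(s['tool_pos'])+Rm@(OFF/1000)
    return s,Rm,p
def rod():
    s,Rm,p=st();print('t',round(s['time'],2),'rod tub',totub(p).round(1),'tcp z',round(s['tool_pos'][2],4),'F',np.round(s['ft_force'],1),'M',np.round(s['moment'],2),'w',s['width'].round(4) if hasattr(s['width'],'round') else s['width'])
def rows(way,step=9,z=None,start=None):
    s,Rm,p=st();a0=totub(p);dz=0 if z is None else (s['tool_pos'][2]-z)*1000
    cur=a0.copy()
    for w in way:
        w=np.array(w,float);n=max(1,int(np.ceil(np.linalg.norm(w-cur)/step)))
        for i in range(1,n+1):
            q=cur+(w-cur)*i/n;d=toworld(*q)-toworld(*a0)
            t=Rm.T@np.array([d[0],d[1],0])*1000
            print([int(round(t[0])),int(round(dz)),int(round(t[2]))],'->',q.round(0))
        cur=w
E
python3 -c "
from h import *
rod();rows([(60,-18)],step=38);gripoff()
grab('side','s1.png')"
```

```text
t 5.15 rod tub [-202.5 -265.6] tcp z 0.2376 F [ 0.8 -0.  -1. ] M [ 0.01 -0.12  0.02] w 0.023816944738474392
[32, 0, 16] -> [-176. -241.]
[64, 0, 33] -> [-150. -216.]
[97, 0, 49] -> [-124. -191.]
[129, 0, 65] -> [ -98. -167.]
[161, 0, 81] -> [ -71. -142.]
[193, 0, 98] -> [ -45. -117.]
[225, 0, 114] -> [-19. -92.]
[258, 0, 130] -> [  7. -68.]
[290, 0, 147] -> [ 34. -43.]
[322, 0, 163] -> [ 60. -18.]
red 3872 [[-17.8, -46.2, -10.1], [-12.6, -44.5, 1.2], [4.1, -3.7, 12.3]]
top 2644 [[-17.2, -46.3, -10.2], [4.4, -42.7, 12.3]]
collar 2455 [[-32.0, 4.2, -23.8], [-20.5, 5.9, 0.7], [-6.7, 10.7, 25.8]]
```

View pics/s1.png

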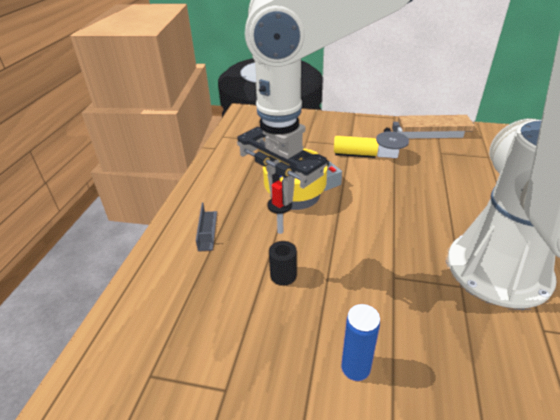

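The rod is clear of the stand and hangs upright: collar at (280,206), stand hole at (283,248). Moving to over the tub.

>>> carry_out(rows=[[20, 0, 10, 0, 1], [50, 0, 25, 0, 1], [86, 0, 44, 0, 1], [122, 0, 62, 0, 1], [158, 0, 80, 0, 1], [194, 0, 98, 0, 1], [230, 0, 116, 0, 1], [262, 0, 132, 0, 1]])

```text
time: 5.92
tool_pos: [0.5008, -0.1739, 0.2334]
tool_rot: [-90.1, -0.0, -121.5]
ft_force: [0.2, 0.9, -2.0]
width: 0.024
```

>>> carry_out(rows=[[25, 0, 13, 0, 1], [45, 0, 23, 0, 1], [56, 0, 29, 0, 1], [60, 0, 31, 0, 1], [60, 0, 31, 0, 1], [60, 0, 31, 0, 1]])

```text
time: 6.42
tool_pos: [0.4969, -0.2382, 0.2341]
tool_rot: [-90.1, 0.0, -121.5]
ft_force: [-0.0, -0.3, -0.7]
width: 0.024
```

```bash
python3 -c "
from h import *
rod();rows([(60,-18)],z=.147,step=99);gripoff();rod()
g=grab('side','s2.png');grab('wrist','w3.png')
m=tubchunks(g);P=pts(g)
y=(m['yel']>0)&(P[...,2]>.104)&(P[...,2]<.118)&(P[...,1]<0)
g=grab('top','t3.png');chunks(g)"
```

```text
t 6.42 rod tub [ 60.4 -19.3] tcp z 0.2341 F [-0.  -0.3 -0.7] M [ 0.   -0.06  0.03] w 0.02401912825162714
[0, 87, 1] -> [ 60. -18.]
red 3760 [[-17.8, -46.1, -10.1], [-12.2, -44.5, 1.2], [4.1, -3.9, 12.3]]
top 2632 [[-17.3, -46.2, -10.2], [4.4, -42.6, 12.2]]
collar 2508 [[-32.0, 4.4, -23.9], [-20.5, 5.9, 0.7], [-6.6, 10.2, 25.8]]
t 6.47 rod tub [ 60.1 -19.5] tcp z 0.2342 F [-0.   0.3 -1.1] M [-0.03 -0.04 -0.05] w 0.023411153426997598
blue [-60.  20.] r 63 area 92 px [331. 180.]
blue [-27.  54.] r 61 area 83 px [348. 180.]
blue [-24.  -1.] r 24 area 94 px [334. 195.]
blue [-32. -55.] r 64 area 91 px [318. 206.]
grey [ 26. -56.] r 61 area 75 px [333. 222.]
```

View pics/s2.png

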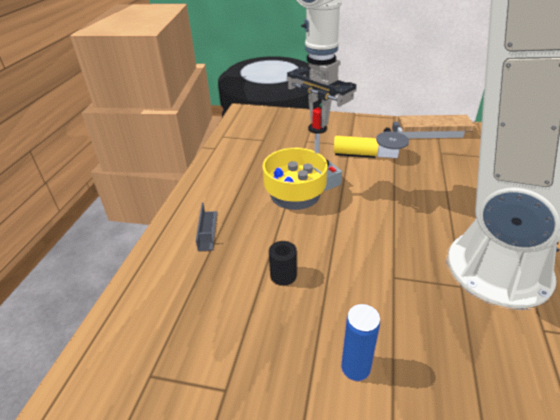

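View pics/w3.png

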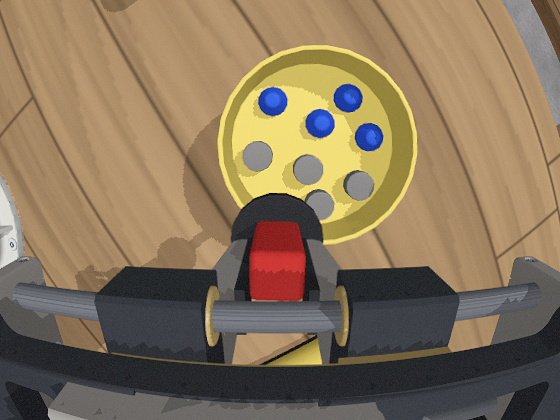

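View pics/t3.png

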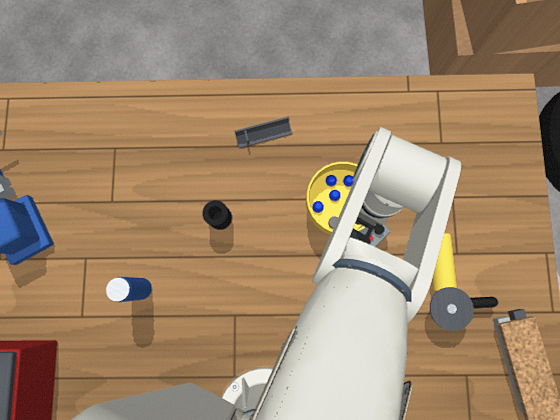

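The wrist view shows the whole tub: rim around (317,143), blues at (272,100), (347,97), (320,123), (369,137), greys at (257,156), (307,169), (358,185), (319,204). I measure the tub and chunks in the tool frame from it.

```bash
cat >> h.py <<'E'
def wchunks(save=None,fit=False):
    s,Rm,p=st();g=grab('wrist',save);Q=wpts(g)[...,:3]
    W=Q@Rm.T+np.array(s['tool_pos']);m=tubchunks(g)
    rim=(m['yel']>0)&(abs(W[...,2]-.11)<.004)&(np.hypot(W[...,0]-T[0],W[...,1]-T[1])<.11)&(np.hypot(W[...,0]-T[0],W[...,1]-T[1])>.085)
    q=W[rim][:,:2]
    A=np.c_[2*q,np.ones(len(q))];c=np.linalg.lstsq(A,(q**2).sum(1),rcond=None)[0]
    print('rim n',len(q),'c',c[:2].round(4),'R',np.sqrt(c[2]+c[:2]@c[:2]).round(4),'tub',totub(c[:2]).round(1))
    inside=(np.hypot(W[...,0]-T[0],W[...,1]-T[1])<.088)&(W[...,2]>.055)&(W[...,2]<.1)
    out=[]
    for col in('blue','grey'):
        k=((m[col]>0)&inside).astype(np.uint8)
        k=cv2.erode(k,np.ones((3,3),np.uint8))
        nl,lab,stt,cc=cv2.connectedComponentsWithStats(k,connectivity=4)
        for i in range(1,nl):
            if stt[i,4]>30:
                w=W[lab==i];zt=np.percentile(w[:,2],95)
                t=w[w[:,2]>zt-.004] if col=='grey' else w[w[:,2]>zt-.003]
                (ctr,r)=cv2.minEnclosingCircle(t[:,:2].astype(np.float32))
                o=totub(ctr);out.append((col,o));print(col,o.round(0),'ang',round(np.degrees(np.arctan2(o[1],o[0]))),'r',round(np.hypot(*o)),'topz',zt.round(3),'R',round(r*1000),'n',stt[i,4],cc[i].round(0))
    rod();return out
E
python3 -c "
from h import *
wchunks()"
```

```text
rim n 456 c [ 0.5617 -0.2115] R 0.0895 tub [-0.   4.8]
blue [-59.  25.] ang 157 r 64 topz 0.073 R 10 n 471 [348.  98.]
blue [-31. -52.] ang -121 r 60 topz 0.073 R 10 n 511 [272. 101.]
blue [-23.   3.] ang 171 r 23 topz 0.073 R 10 n 508 [319. 123.]
blue [-26.  59.] ang 114 r 65 topz 0.073 R 10 n 485 [368. 137.]
grey [ 29. -50.] ang -60 r 57 topz 0.072 R 14 n 575 [257. 156.]
grey [27.  4.] ang 9 r 28 topz 0.072 R 15 n 581 [307. 169.]
grey [27. 62.] ang 66 r 68 topz 0.072 R 15 n 555 [358. 185.]
grey [60. 27.] ang 25 r 66 topz 0.072 R 15 n 479 [320. 203.]
t 6.67 rod tub [ 60.2 -19.1] tcp z 0.2347 F [-0.9  0.3 -0.9] M [ 0.01 -0.02 -0.01] w 0.024274024365733716
```

```bash
sed -i 's/^T=.*/T=np.array([.5605,-.2102]);YAW=np.radians(-138.)/' h.py; python3 -c "
from h import *
rod();rows([(60,-19)],z=.147,step=99)"
```

```text
t 6.67 rod tub [ 60.2 -22.1] tcp z 0.2347 F [-0.9  0.3 -0.9] M [ 0.01 -0.02 -0.01] w 0.024274024365733716
[1, 88, 3] -> [ 60. -19.]
```

>>> carry_out(rows=[[1, 20, 3, 0, 1], [1, 40, 3, 0, 1], [1, 55, 3, 0, 1], [1, 68, 3, 0, 1], [1, 78, 3, 0, 1], [1, 85, 3, 0, 1], [1, 88, 3, 0, 1], [1, 88, 3, 0, 1]])

```text
time: 7.33
tool_pos: [0.499, -0.2414, 0.1462]
tool_rot: [-90.0, -0.0, -121.5]
ft_force: [0.6, -0.4, -0.5]
width: 0.0238
```

```bash
python3 -c "
from h import *
wchunks('w4.png')
rows([(60,12),(58,-20),(46,-40),(27,-51),(2,-58),(0,-26)],step=9)"
```

```text
rim n 1487 c [ 0.5617 -0.2116] R 0.0896 tub [0.1 1.8]
blue [-59.  21.] ang 160 r 63 topz 0.073 R 10 n 892 [367.  83.]
blue [-31. -54.] ang -120 r 62 topz 0.073 R 10 n 936 [267.  87.]
blue [-23.   1.] ang 178 r 23 topz 0.073 R 10 n 950 [330. 116.]
blue [-26.  56.] ang 115 r 62 topz 0.073 R 10 n 865 [394. 135.]
grey [ 29. -53.] ang -61 r 60 topz 0.072 R 15 n 1087 [246. 160.]
grey [27.  1.] ang 3 r 27 topz 0.072 R 15 n 1065 [314. 178.]
grey [27. 60.] ang 65 r 65 topz 0.072 R 15 n 1019 [380. 199.]
grey [60. 25.] ang 23 r 65 topz 0.072 R 15 n 806 [332. 223.]
t 7.38 rod tub [ 61.  -18.2] tcp z 0.1468 F [-1.  -0.5 -0.8] M [-0.06 -0.06 -0.01] w 0.024335217121432648
[2, 0, 7] -> [ 61. -11.]
[4, 0, 15] -> [60. -3.]
[6, 0, 22] -> [60.  4.]
[8, 0, 29] -> [60. 12.]
[5, 0, 22] -> [60.  4.]
[2, 0, 14] -> [59. -4.]
[-1, 0, 7] -> [ 58. -12.]
[-3, 0, -1] -> [ 58. -20.]
[-9, 0, -6] -> [ 54. -27.]
[-15, 0, -11] -> [ 50. -33.]
[-21, 0, -17] -> [ 46. -40.]
[-28, 0, -18] -> [ 40. -44.]
[-35, 0, -20] -> [ 33. -47.]
[-42, 0, -22] -> [ 27. -51.]
[-51, 0, -22] -> [ 19. -53.]
[-59, 0, -22] -> [ 10. -56.]
[-68, 0, -21] -> [  2. -58.]
[-66, 0, -14] -> [  2. -50.]
[-64, 0, -6] -> [  1. -42.]
[-62, 0, 2] -> [  0. -34.]
[-61, 0, 10] -> [  0. -26.]
```

View pics/w4.png

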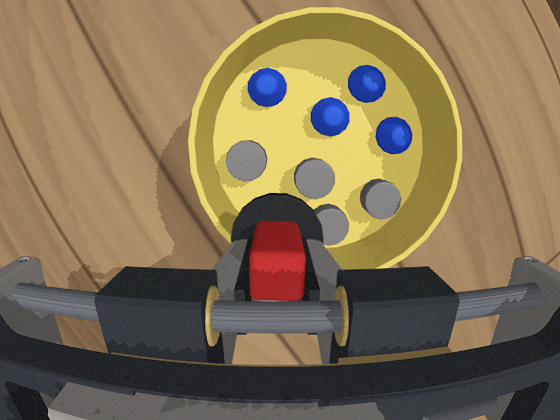

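The rod is down in the tub at tub (61,-18), clear of every chunk; the nearest grey is at (330,223). Starting the strokes.

>>> carry_out(rows=[[2, 0, 7, 0, 1], [4, 0, 15, 0, 1], [6, 0, 22, 0, 1], [7, 0, 29, 0, 1], [7, 0, 29, 0, 1], [5, 0, 20, 0, 1], [1, 0, 10, 0, 1], [-3, 0, -1, 0, 1]])

```text
time: 8.05
tool_pos: [0.4985, -0.2374, 0.1462]
tool_rot: [-90.1, 0.0, -121.5]
ft_force: [-0.2, 0.5, -0.7]
width: 0.0241
```

>>> carry_out(rows=[[-6, 0, -5, 0, 1], [-12, 0, -10, 0, 1], [-18, 0, -16, 0, 1], [-25, 0, -17, 0, 1], [-32, 0, -19, 0, 1], [-39, 0, -21, 0, 1], [-48, 0, -21, 0, 1], [-56, 0, -21, 0, 1]])

```text
time: 8.72
tool_pos: [0.512, -0.1792, 0.1467]
tool_rot: [-90.0, -0.0, -121.5]
ft_force: [1.2, -1.8, -1.0]
width: 0.0239
```

```bash
python3 -c "
from h import *
wchunks('w5.png')
rows([(2,-58),(0,-24),(4,0),(-12,6),(-14,26),(-40,37)],step=9)"
```

```text
rim n 521 c [ 0.5616 -0.2114] R 0.0897 tub [0.  1.7]
blue [-60.  22.] ang 160 r 63 topz 0.073 R 10 n 804 [390. 155.]
blue [-34. -53.] ang -123 r 63 topz 0.073 R 10 n 907 [295. 158.]
blue [-24.  -0.] ang -180 r 24 topz 0.073 R 10 n 837 [353. 188.]
blue [-27.  55.] ang 116 r 61 topz 0.073 R 10 n 694 [412. 204.]
grey [ -8. -71.] ang -97 r 72 topz 0.072 R 15 n 850 [264. 182.]
grey [25.  2.] ang 4 r 25 topz 0.072 R 15 n 732 [340. 246.]
grey [23. 58.] ang 68 r 62 topz 0.071 R 15 n 514 [396. 258.]
t 8.77 rod tub [  8.6 -56.2] tcp z 0.1467 F [ 0.8  0.1 -0.1] M [-0.07 -0.03 -0.03] w 0.023903178980078738
[-7, 0, 0] -> [  2. -58.]
[-5, 0, 8] -> [  2. -50.]
[-3, 0, 17] -> [  1. -41.]
[-1, 0, 25] -> [  0. -32.]
[1, 0, 33] -> [  0. -24.]
[4, 0, 41] -> [  1. -16.]
[8, 0, 48] -> [ 3. -8.]
[12, 0, 55] -> [4. 0.]
[5, 0, 60] -> [-4.  3.]
[-2, 0, 66] -> [-12.   6.]
[-1, 0, 72] -> [-13.  13.]
[0, 0, 79] -> [-13.  19.]
[2, 0, 85] -> [-14.  26.]
[-4, 0, 90] -> [-20.  29.]
[-9, 0, 94] -> [-27.  32.]
[-15, 0, 99] -> [-34.  34.]
[-20, 0, 103] -> [-40.  37.]
```

View pics/w5.png

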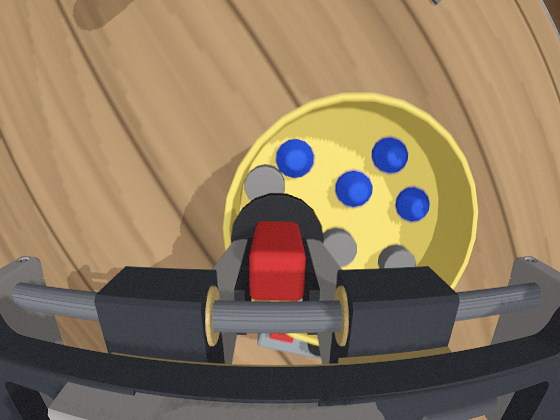

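Grey is at (264,182), pushed to tub (-8,-71) as planned. I push it further, then retreat inward to the centre.

>>> carry_out(rows=[[-8, 0, 1, 0, 1], [-16, 0, 1, 0, 1], [-18, 0, 2, 0, 1], [-12, 0, 10, 0, 1], [-6, 0, 18, 0, 1], [-1, 0, 25, 0, 1], [2, 0, 33, 0, 1], [4, 0, 41, 0, 1]])

```text
time: 9.43
tool_pos: [0.5443, -0.2057, 0.1465]
tool_rot: [-90.0, 0.0, -121.6]
ft_force: [-0.4, 0.5, -0.9]
width: 0.0239
```

>>> carry_out(rows=[[4, 0, 7, 0, 1], [8, 0, 14, 0, 1], [1, 0, 19, 0, 1], [-6, 0, 25, 0, 1], [-5, 0, 31, 0, 1], [-4, 0, 38, 0, 1], [-2, 0, 44, 0, 1], [-2, 0, 44, 0, 1]])

```text
time: 10.1
tool_pos: [0.5836, -0.2267, 0.1466]
tool_rot: [-89.9, -0.0, -121.5]
ft_force: [0.3, 0.5, -1.3]
width: 0.0238
```

```bash
python3 -c "
from h import *
wchunks('w6.png')
rows([(-40,37),(-52,28),(-43,39),(-24,53),(0,58)],step=9)"
```

```text
rim n 589 c [ 0.5616 -0.2116] R 0.0896 tub [0.1 1.8]
blue [-44. -47.] ang -133 r 65 topz 0.073 R 10 n 898 [199. 145.]
blue [-60.  22.] ang 160 r 64 topz 0.073 R 10 n 954 [287. 150.]
blue [-29.  -0.] ang -180 r 29 topz 0.073 R 10 n 952 [251. 178.]
blue [-26.  57.] ang 115 r 63 topz 0.073 R 10 n 771 [318. 199.]
grey [-21. -69.] ang -107 r 72 topz 0.072 R 15 n 1082 [165. 167.]
t 10.15 rod tub [-11.4  26.4] tcp z 0.1465 F [-0.   0.2 -1.8] M [-0.04 -0.03  0.01] w 0.02366482765655919
[-6, 0, 5] -> [-19.  29.]
[-12, 0, 9] -> [-26.  32.]
[-18, 0, 14] -> [-33.  34.]
[-24, 0, 18] -> [-40.  37.]
[-31, 0, 16] -> [-46.  32.]
[-38, 0, 13] -> [-52.  28.]
[-33, 0, 17] -> [-48.  34.]
[-27, 0, 21] -> [-43.  39.]
[-19, 0, 24] -> [-37.  44.]
[-12, 0, 26] -> [-30.  48.]
[-5, 0, 29] -> [-24.  53.]
[4, 0, 28] -> [-16.  55.]
[12, 0, 28] -> [-8. 56.]
[20, 0, 27] -> [ 0. 58.]
```

View pics/w6.png

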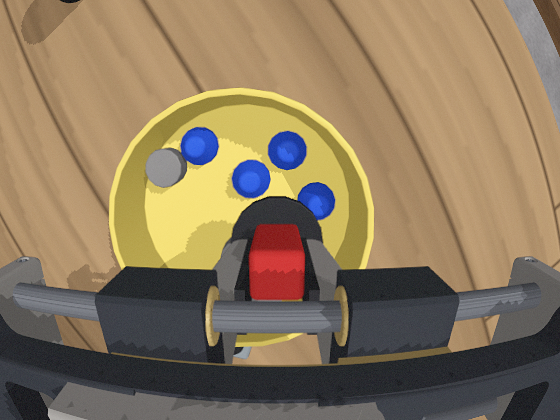

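Grey at (165,167) now sits beside the first blue, at tub (-21,-69), in the far half. The rod is behind the two right-hand blues, so next I split them and bring one round.

>>> carry_out(rows=[[-6, 0, 5, 0, 1], [-12, 0, 9, 0, 1], [-18, 0, 14, 0, 1], [-24, 0, 18, 0, 1], [-31, 0, 16, 0, 1], [-38, 0, 13, 0, 1], [-39, 0, 13, 0, 1], [-33, 0, 17, 0, 1]])

```text
time: 10.82
tool_pos: [0.6142, -0.2051, 0.1465]
tool_rot: [-90.1, 0.0, -121.4]
ft_force: [0.0, -0.9, -0.7]
width: 0.0239
```

>>> carry_out(rows=[[6, 0, 4, 0, 1], [13, 0, 7, 0, 1], [20, 0, 9, 0, 1], [28, 0, 12, 0, 1], [36, 0, 11, 0, 1], [44, 0, 11, 0, 1], [52, 0, 10, 0, 1], [55, 0, 10, 0, 1]])

```text
time: 11.48
tool_pos: [0.5907, -0.2591, 0.1455]
tool_rot: [-90.4, -0.0, -121.6]
ft_force: [-5.1, 5.1, -0.4]
width: 0.0239
```

```bash
python3 -c "
from h import *
wchunks('w7.png')
g=grab('top','t7.png');chunks(g);grab('side','s7.png')
rows([(0,30),(-10,12),(-18,6),(-10,14),(6,14),(16,2)],step=9)"
```

```text
rim n 766 c [ 0.5617 -0.2115] R 0.0895 tub [-0.   1.7]
blue [-68.  15.] ang 168 r 70 topz 0.073 R 10 n 999 [254. 108.]
blue [-44. -47.] ang -133 r 64 topz 0.073 R 10 n 880 [173. 118.]
blue [-29.   1.] ang 179 r 29 topz 0.073 R 10 n 939 [223. 150.]
blue [-7. 76.] ang 95 r 77 topz 0.072 R 8 n 279 [306. 199.]
grey [-21. -68.] ang -107 r 71 topz 0.072 R 16 n 1035 [139. 139.]
grey [34.  9.] ang 15 r 35 topz 0.072 R 15 n 1038 [212. 228.]
t 11.53 rod tub [ 5.  55.9] tcp z 0.1455 F [-5.5  2.8  0.4] M [0.84 1.49 0.  ] w 0.023690768525909175
blue [-69.  10.] r 70 area 88 px [327. 179.]
blue [-31.  -5.] r 32 area 74 px [332. 193.]
blue [-44. -52.] r 68 area 94 px [316. 201.]
grey [-21. -71.] r 74 area 86 px [317. 212.]
[-4, 0, -8] -> [ 3. 47.]
[-8, 0, -16] -> [ 1. 39.]
[-11, 0, -24] -> [ 0. 30.]
[-16, 0, -28] -> [-3. 24.]
[-21, 0, -33] -> [-7. 18.]
[-26, 0, -38] -> [-10.  12.]
[-31, 0, -40] -> [-14.   9.]
[-36, 0, -41] -> [-18.   6.]
[-31, 0, -39] -> [-14.  10.]
[-26, 0, -36] -> [-10.  14.]
[-18, 0, -38] -> [-2. 14.]
[-10, 0, -41] -> [ 6. 14.]
[-7, 0, -48] -> [11.  8.]
[-4, 0, -55] -> [16.  2.]
```

View pics/w7.png

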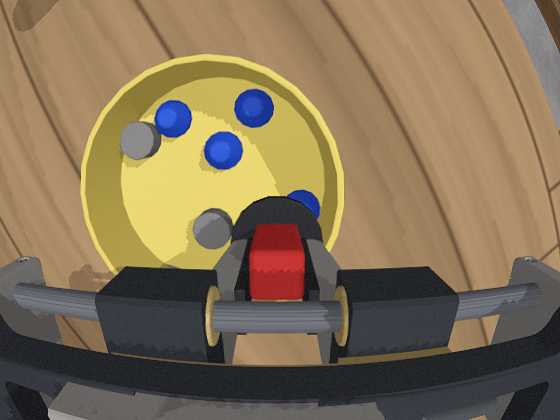

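View pics/s7.png

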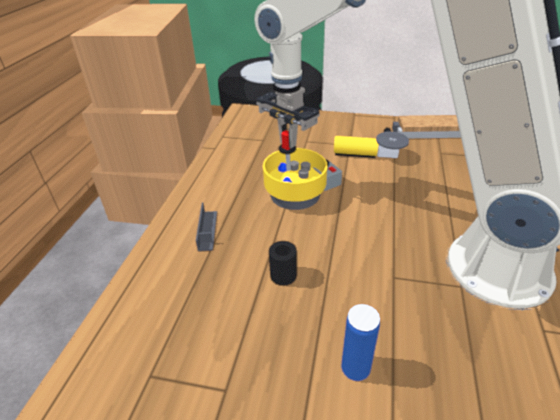

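The second blue at (305,205) is pinched between rod and wall: 6 N, with the moment raised. I back off inward at once, then nudge the centre blue.

>>> carry_out(rows=[[-4, 0, -8, 0, 1], [-8, 0, -16, 0, 1], [-11, 0, -24, 0, 1], [-16, 0, -29, 0, 1], [-21, 0, -33, 0, 1], [-26, 0, -38, 0, 1], [-31, 0, -40, 0, 1], [-36, 0, -42, 0, 1]])

```text
time: 12.3
tool_pos: [0.5774, -0.2055, 0.1468]
tool_rot: [-90.0, 0.0, -121.5]
ft_force: [1.3, -0.1, -1.7]
width: 0.0237
```

```bash
python3 -c "
from h import *
wchunks('w8.png');gripoff()
"
```

```text
rim n 536 c [ 0.5616 -0.2114] R 0.0896 tub [-0.   1.7]
blue [-68.  15.] ang 168 r 70 topz 0.073 R 10 n 927 [302. 155.]
blue [-44. -48.] ang -133 r 65 topz 0.073 R 10 n 906 [219. 163.]
blue [-36.  -4.] ang -173 r 36 topz 0.073 R 10 n 734 [268. 184.]
blue [-2. 74.] ang 91 r 74 topz 0.073 R 9 n 679 [345. 249.]
grey [-22. -70.] ang -107 r 73 topz 0.072 R 16 n 1046 [185. 184.]
t 12.35 rod tub [-21.9   6.8] tcp z 0.1467 F [ 0.2  1.3 -2. ] M [0.02 0.01 0.01] w 0.02391216644189569
red 3608 [[-17.7, -46.0, -10.1], [-11.8, -44.3, 1.2], [3.7, -4.7, 12.1]]
top 2611 [[-17.4, -46.1, -10.2], [4.0, -42.4, 12.1]]
collar 2274 [[-30.1, 5.0, -23.5], [-19.2, 6.7, 0.7], [-6.6, 9.7, 25.3]]
```

View pics/w8.png

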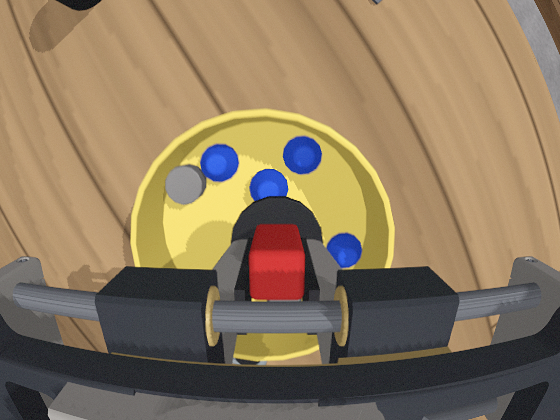

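The pinched blue is free at (345,249), tub (-2,74), and the grip is unchanged. I go round behind it at a larger radius, so that the push is tangential.

>>> carry_out(rows=[[-1, 0, 8, 0, 1], [-1, 0, 16, 0, 1], [-1, 0, 24, 0, 1], [1, 0, 32, 0, 1], [3, 0, 40, 0, 1], [6, 0, 47, 0, 1], [6, 0, 47, 0, 1]])

```text
time: 12.98
tool_pos: [0.615, -0.2374, 0.1464]
tool_rot: [-90.0, -0.0, -121.6]
ft_force: [-0.2, -0.9, -1.2]
width: 0.0242
```

>>> carry_out(rows=[[7, 0, 2, 0, 1], [14, 0, 3, 0, 1], [19, 0, 3, 0, 1], [24, 0, 2, 0, 1], [28, 0, 1, 0, 1], [31, 0, 0, 0, 1]])

```text
time: 13.48
tool_pos: [0.5969, -0.2609, 0.1464]
tool_rot: [-90.1, 0.1, -121.6]
ft_force: [1.1, 8.0, 0.3]
width: 0.0241
```

```bash
python3 -c "
from h import *
wchunks('w9.png')
rows([(0,35),(-5,10)],step=9)"
```

```text
rim n 673 c [ 0.5616 -0.2115] R 0.0896 tub [0.  1.8]
blue [-68.  15.] ang 168 r 70 topz 0.073 R 10 n 968 [245. 110.]
blue [-44. -47.] ang -133 r 65 topz 0.073 R 10 n 873 [165. 121.]
blue [-37.  -5.] ang -172 r 37 topz 0.073 R 10 n 931 [212. 142.]
grey [-21. -68.] ang -107 r 71 topz 0.072 R 15 n 1013 [133. 143.]
grey [34. 10.] ang 16 r 35 topz 0.072 R 15 n 1027 [205. 230.]
grey [58. 21.] ang 20 r 61 topz 0.072 R 7 n 100 [212. 261.]
t 13.53 rod tub [ 1.7 61.4] tcp z 0.1464 F [1.4 6.5 0.2] M [ 1.76 -0.03 -0.01] w 0.02363709885014759
[-3, 0, -8] -> [ 1. 53.]
[-6, 0, -17] -> [ 1. 44.]
[-9, 0, -25] -> [-0. 35.]
[-13, 0, -32] -> [-2. 27.]
[-17, 0, -40] -> [-3. 18.]
[-21, 0, -47] -> [-5. 10.]
```

View pics/w9.png

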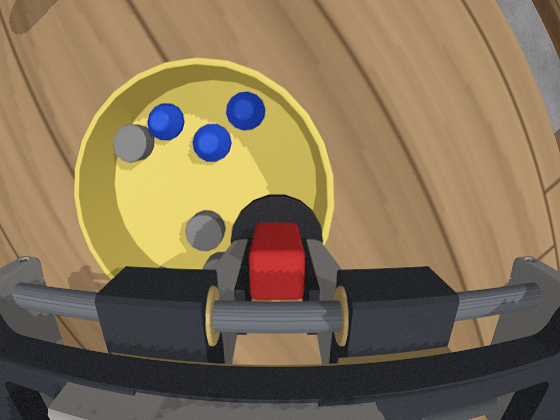

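Blue is now hidden behind the collar at about (300,240), with about 8 N on the rod. I back off and move the rod to the box side, where the whole tub is visible.

>>> carry_out(rows=[[-8, 0, 1, 0, 1], [-9, 0, -9, 0, 1], [-10, 0, -18, 0, 1], [-12, 0, -27, 0, 1], [-13, 0, -41, 0, 1], [-14, 0, -55, 0, 1], [-15, 0, -72, 0, 1]])

```text
time: 14.12
tool_pos: [0.5433, -0.2113, 0.1467]
tool_rot: [-90.0, -0.0, -121.5]
ft_force: [-0.1, 1.1, -1.4]
width: 0.0237
```

>>> carry_out(rows=[[6, 0, -8, 0, 1], [12, 0, -15, 0, 1], [17, 0, -22, 0, 1], [25, 0, -24, 0, 1], [34, 0, -25, 0, 1], [42, 0, -27, 0, 1], [42, 0, -27, 0, 1]])

```text
time: 14.7
tool_pos: [0.4984, -0.2351, 0.1466]
tool_rot: [-90.0, -0.0, -121.6]
ft_force: [-0.5, 0.2, -2.0]
width: 0.024
```

```bash
python3 -c "
from h import *
wchunks('w10.png');gripoff()"
```

```text
rim n 1442 c [ 0.5617 -0.2115] R 0.0896 tub [0.  1.8]
blue [-68.  14.] ang 168 r 69 topz 0.073 R 10 n 896 [365.  76.]
blue [-43. -48.] ang -132 r 64 topz 0.073 R 10 n 971 [283.  80.]
blue [-36.  -5.] ang -172 r 37 topz 0.073 R 10 n 922 [332. 105.]
blue [21. 73.] ang 74 r 76 topz 0.073 R 10 n 783 [396. 200.]
grey [-20. -69.] ang -106 r 72 topz 0.072 R 15 n 1129 [247.  99.]
grey [34.  8.] ang 14 r 35 topz 0.072 R 15 n 1109 [324. 195.]
grey [54. 43.] ang 39 r 69 topz 0.072 R 28 n 1885 [355. 231.]
t 14.75 rod tub [ 56.5 -23.6] tcp z 0.1466 F [ 0.1 -1.  -1.6] M [-0.01 -0.09 -0.04] w 0.023968088187497703
red 3621 [[-17.7, -46.1, -10.1], [-12.0, -44.4, 1.2], [4.0, -4.5, 12.1]]
top 2570 [[-17.3, -46.2, -10.1], [4.2, -42.5, 12.1]]
collar 2427 [[-31.0, 4.6, -23.9], [-19.8, 6.3, 1.3], [-6.3, 10.3, 25.9]]
```

View pics/w10.png

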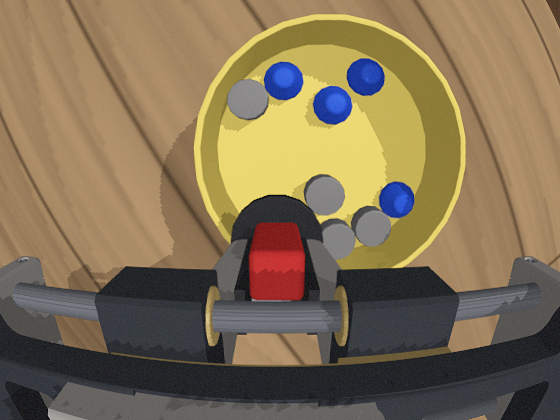

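The picture shows one blue at (396,200) on the box side and one grey at (247,99) on the far side, so every half is met. The two greys at (338,240) and (372,226) merged in the mask. I need the first one's displacement, since it started near there.

```bash
python3 -c "
from h import *
s,Rm,p=st();g=grab('wrist');Q=wpts(g)[...,:3];W=Q@Rm.T+np.array(s['tool_pos']);m=tubchunks(g)
k=((m['grey']>0)&(W[...,2]>.068)&(W[...,2]<.08)).astype(np.uint8);k[:,:300]=0
d=cv2.distanceTransform(k,cv2.DIST_L2,5)
nl,lab,stt,cc=cv2.connectedComponentsWithStats((d>8).astype(np.uint8))
for i in range(1,nl):
  v,u=[int(round(x)) for x in cc[i][::-1]];print(cc[i],stt[i,4],d[lab==i].max(),totub(W[v,u]).round(1),W[v,u,2].round(3))
v,u=np.nonzero(k);o=np.array([totub(x) for x in W[v,u]])
q=o[(o[:,0]>50)&(o[:,1]<40)];print(np.percentile(q,[1,99],axis=0).round(1))
grab('top','t10.png')
"
```

```text
[324.09677419 194.13709677] 248 14.984499 [31.8  7.6] 0.07
[373.46543779 229.68663594] 217 13.181398 [48.2 56. ] 0.071
[343.37931034 243.25862069] 58 9.5907 [65.7 35.6] 0.07
[[52.6 17.3]
 [80.6 39.7]]
```

That grey is at about (65,30) against a start of (60,25), only just over 6 mm. I push it clearly off from the wall side.

>>> carry_out(rows=[[10, 0, 5, 0, 1], [20, 0, 10, 0, 1], [24, 0, 16, 0, 1], [26, 0, 22, 0, 1], [26, 0, 27, 0, 1], [26, 0, 33, 0, 1], [26, 0, 38, 0, 1], [26, 0, 38, 0, 1]])

```text
time: 15.57
tool_pos: [0.5193, -0.276, 0.1466]
tool_rot: [-90.0, 0.0, -121.5]
ft_force: [0.7, -0.6, -2.0]
width: 0.0237
```

>>> carry_out(rows=[[0, 0, -8, 0, 1], [0, 0, -16, 0, 1], [-3, 0, -25, 0, 1], [-8, 0, -34, 0, 1], [-14, 0, -44, 0, 1], [-14, 0, -44, 0, 1]])

```text
time: 16.07
tool_pos: [0.4862, -0.2383, 0.1465]
tool_rot: [-90.1, 0.0, -121.5]
ft_force: [-0.8, -0.5, -1.8]
width: 0.0241
```

```bash
python3 -c "
from h import *
wchunks('w11.png');gripoff()
g=grab('top','t11.png');chunks(g)"
```

```text
rim n 1403 c [ 0.5617 -0.2116] R 0.0896 tub [0.1 1.8]
blue [-68.  14.] ang 168 r 69 topz 0.073 R 10 n 879 [376.  67.]
blue [-43. -48.] ang -132 r 65 topz 0.073 R 10 n 981 [295.  70.]
blue [-37.  -5.] ang -172 r 37 topz 0.073 R 10 n 920 [343.  95.]
blue [ 7. 73.] ang 85 r 74 topz 0.073 R 10 n 819 [413. 174.]
grey [-20. -69.] ang -106 r 72 topz 0.072 R 15 n 1111 [260.  88.]
grey [34.  9.] ang 14 r 35 topz 0.072 R 15 n 1089 [335. 184.]
grey [47. 52.] ang 47 r 70 topz 0.072 R 30 n 2051 [378. 214.]
t 16.12 rod tub [ 68.4 -28. ] tcp z 0.1468 F [ 0.4 -0.8 -0.8] M [-0.03 -0.    0.05] w 0.023932814817932812
red 3630 [[-17.7, -46.0, -10.1], [-12.0, -44.4, 0.8], [4.0, -4.4, 12.1]]
top 2566 [[-17.3, -46.1, -10.1], [4.3, -42.6, 12.1]]
collar 2413 [[-31.1, 4.6, -23.8], [-19.9, 6.3, 0.7], [-6.4, 10.3, 25.5]]
blue [-69.  10.] r 69 area 87 px [327. 179.]
blue [-37.  -9.] r 38 area 89 px [330. 193.]
blue [-44. -52.] r 68 area 93 px [316. 201.]
grey [-21. -71.] r 74 area 86 px [317. 212.]
```

View pics/w11.png

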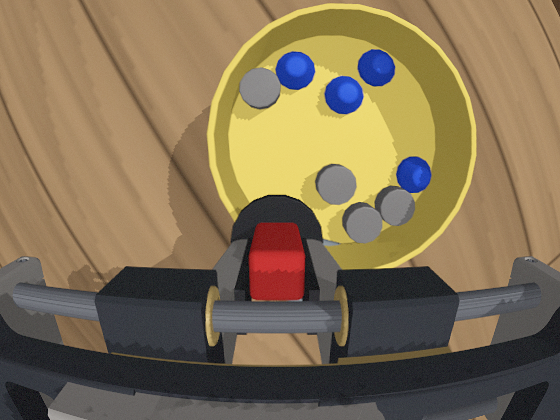

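Pushing that grey shifted the row back along the wall, and the blue at (413,174) is now only at x=7. I'll bring the centre blue at (343,95) across to the box side from behind, away from the wall.

```bash
python3 -c "
from h import *
rows([(40,-30),(-15,-32),(-38,-27),(-60,-16),(-61,0)],step=12)"
```

```text
[-9, 0, 2] -> [ 59. -28.]
[-19, 0, 3] -> [ 49. -29.]
[-28, 0, 5] -> [ 40. -30.]
[-39, 0, 7] -> [ 29. -30.]
[-50, 0, 10] -> [ 18. -31.]
[-60, 0, 13] -> [  7. -31.]
[-71, 0, 16] -> [ -4. -32.]
[-82, 0, 18] -> [-15. -32.]
[-92, 0, 24] -> [-26. -30.]
[-102, 0, 30] -> [-38. -27.]
[-108, 0, 35] -> [-45. -23.]
[-114, 0, 41] -> [-53. -20.]
[-120, 0, 47] -> [-60. -16.]
[-118, 0, 54] -> [-60.  -8.]
[-117, 0, 62] -> [-61.   0.]
```

>>> carry_out(rows=[[-9, 0, 2, 0, 1], [-19, 0, 3, 0, 1], [-28, 0, 5, 0, 1], [-39, 0, 7, 0, 1], [-50, 0, 10, 0, 1], [-60, 0, 13, 0, 1], [-71, 0, 16, 0, 1], [-82, 0, 18, 0, 1]])

```text
time: 16.88
tool_pos: [0.5472, -0.1793, 0.1465]
tool_rot: [-90.0, 0.0, -121.5]
ft_force: [0.1, -0.7, -0.8]
width: 0.0239
```

>>> carry_out(rows=[[-10, 0, 6, 0, 1], [-20, 0, 12, 0, 1], [-26, 0, 17, 0, 1], [-32, 0, 23, 0, 1], [-38, 0, 29, 0, 1], [-36, 0, 36, 0, 1], [-35, 0, 44, 0, 1], [-35, 0, 44, 0, 1]])

```text
time: 17.55
tool_pos: [0.6031, -0.1747, 0.1466]
tool_rot: [-89.9, -0.0, -121.5]
ft_force: [0.1, -0.5, -1.2]
width: 0.0236
```

```bash
python3 -c "
from h import *
wchunks('w12.png')
g=grab('top','t12.png');chunks(g)
rows([(-44,-3),(-20,-11),(-3,-16)],step=8)"
```

```text
rim n 47 c [ 0.5665 -0.2048] R 0.0858 tub [-8.  0.]
blue [-73.  24.] ang 162 r 77 topz 0.073 R 9 n 298 [308. 200.]
blue [-44. -48.] ang -133 r 65 topz 0.073 R 10 n 851 [214. 211.]
grey [-22. -69.] ang -107 r 73 topz 0.072 R 15 n 988 [182. 231.]
grey [54. 49.] ang 42 r 73 topz 0.072 R 23 n 701 [286. 343.]
t 17.6 rod tub [-60.7   0.7] tcp z 0.1465 F [-0.3  0.4 -1. ] M [-0.05 -0.06  0.06] w 0.02380754100436034
[5, 0, -3] -> [-55.  -1.]
[10, 0, -5] -> [-50.  -2.]
[15, 0, -8] -> [-44.  -3.]
[20, 0, -11] -> [-38.  -5.]
[25, 0, -15] -> [-32.  -7.]
[31, 0, -19] -> [-26.  -9.]
[36, 0, -22] -> [-20. -11.]
[41, 0, -25] -> [-14. -13.]
[46, 0, -29] -> [ -9. -14.]
[51, 0, -32] -> [ -3. -16.]
```

View pics/t12.png

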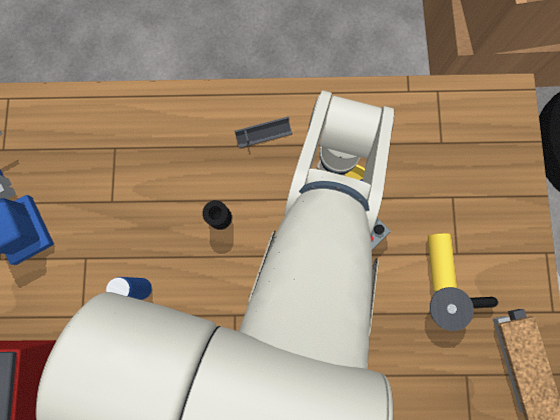

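View pics/w12.png

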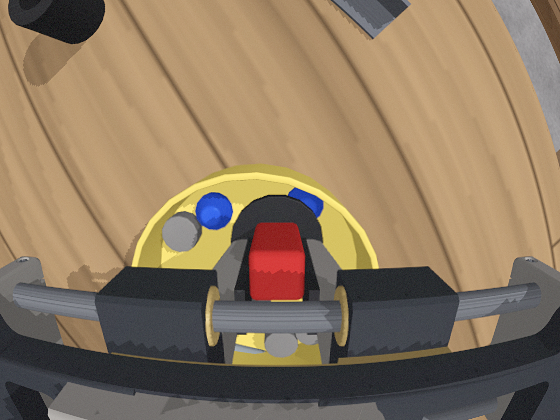

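The top view is blocked by the arm; in the wrist view the far chunks are at (214,211) and (308,200), with the target blue hidden under the gripper. I push it gently along the planned line and then look.

>>> carry_out(rows=[[5, 0, -2, 0, 1], [10, 0, -5, 0, 1], [15, 0, -8, 0, 1], [20, 0, -11, 0, 1], [25, 0, -15, 0, 1], [31, 0, -19, 0, 1], [36, 0, -22, 0, 1], [36, 0, -22, 0, 1]])

```text
time: 18.32
tool_pos: [0.5631, -0.193, 0.1466]
tool_rot: [-90.0, -0.0, -121.5]
ft_force: [-0.2, -0.3, -1.0]
width: 0.0236
```

```bash
python3 -c "
from h import *
wchunks('w13.png')
g=grab('side','s13.png');cv2.imwrite('pics/s13c.png',cv2.resize(cv2.cvtColor(g['frame'][130:220,240:360],cv2.COLOR_RGB2BGR),None,fx=6,fy=6))"
```

```text
rim n 486 c [ 0.5617 -0.2115] R 0.0896 tub [-0.   1.8]
blue [-70.  23.] ang 162 r 74 topz 0.073 R 10 n 927 [335. 160.]
blue [-44. -48.] ang -133 r 65 topz 0.073 R 10 n 971 [242. 167.]
blue [ 4. 73.] ang 87 r 73 topz 0.073 R 8 n 556 [362. 258.]
grey [-21. -69.] ang -107 r 72 topz 0.072 R 15 n 1083 [208. 188.]
t 18.37 rod tub [-19.6 -11.3] tcp z 0.1467 F [ 0.3 -0.1 -0.7] M [-0.04  0.   -0.03] w 0.02404566459010822
```

View pics/w13.png

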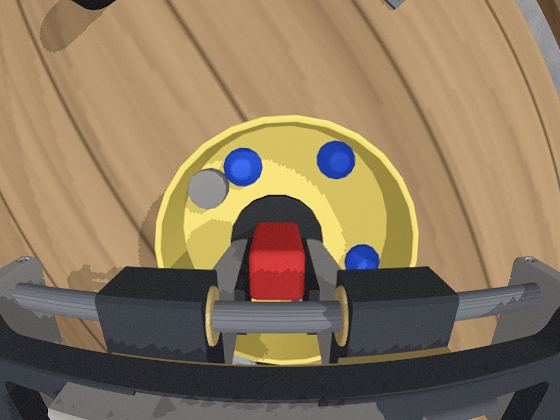

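View pics/s13c.png

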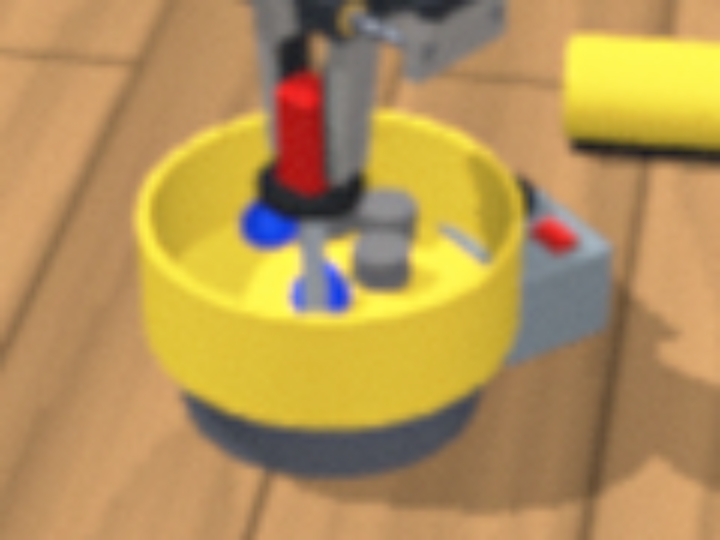

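```bash
python3 -c "
from h import *
g=grab('side');m=tubchunks(g)['blue']
k=m.copy();k[:130]=0;k[220:]=0;k[:,:240]=0;k[:,360:]=0
nl,lab,stt,cc=cv2.connectedComponentsWithStats(cv2.morphologyEx(k,cv2.MORPH_CLOSE,np.ones((1,7))))
for i in range(1,nl):
  if stt[i,4]>8:
    x,y,w,h,a=stt[i];print(stt[i],totub(ray(g,x+w/2,y+h/2,.063)).round(0))
for n,(u,v) in dict(grey1=(382/6+240,240/6+130),grey2=(386/6+240,207/6+130)).items():print(n,totub(ray(g,u,v,.07)).round(0))
rod()"
```

```text
[281 164   9   7  48] [ 2. 60.]
[289 174   9   7  26] [-5.  1.]
grey1 [37. 10.]
grey2 [56. 34.]
t 18.47 rod tub [-20.3 -11. ] tcp z 0.1467 F [ 0.2 -0.5 -1.4] M [-0.04 -0.07 -0.05] w 0.023491271495379395
```

The blue has slipped to the rod's +y side, at tub (-2,2). I go round it and push from the other side, towards (+x,-y).

>>> carry_out(rows=[[-8, 0, 9, 0, 1], [-8, 0, 22, 0, 1], [1, 0, 32, 0, 1], [11, 0, 30, 0, 1], [14, 0, 23, 0, 1], [17, 0, 16, 0, 1], [21, 0, 10, 0, 1], [24, 0, 2, 0, 1]])

```text
time: 19.13
tool_pos: [0.5522, -0.2138, 0.1466]
tool_rot: [-90.0, -0.0, -121.5]
ft_force: [-0.8, -1.5, -0.4]
width: 0.0238
```

```bash
python3 -c "
from h import *
wchunks('w14.png')
g=grab('side','s14.png');cv2.imwrite('pics/s14c.png',cv2.resize(cv2.cvtColor(g['frame'][130:220,240:360],cv2.COLOR_RGB2BGR),None,fx=6,fy=6))
m=tubchunks(g)['blue']
k=m.copy();k[:130]=0;k[220:]=0;k[:,:240]=0;k[:,360:]=0
nl,lab,stt,cc=cv2.connectedComponentsWithStats(cv2.morphologyEx(k,cv2.MORPH_CLOSE,np.ones((1,7))))
for i in range(1,nl):
  if stt[i,4]>8:
    x,y,w,h,a=stt[i];print(stt[i],totub(ray(g,x+w/2,y+h/2,.063)).round(0))
"
```

```text
rim n 485 c [ 0.5615 -0.2116] R 0.0896 tub [0.2 1.7]
blue [-71.  22.] ang 162 r 74 topz 0.073 R 10 n 876 [333. 131.]
blue [-44. -48.] ang -133 r 65 topz 0.073 R 10 n 875 [239. 139.]
blue [ 14. -33.] ang -67 r 36 topz 0.064 R 6 n 44 [239. 209.]
blue [ 7. 74.] ang 85 r 74 topz 0.073 R 10 n 722 [361. 237.]
grey [-21. -70.] ang -107 r 73 topz 0.072 R 16 n 1076 [203. 159.]
grey [28. 63.] ang 66 r 69 topz 0.072 R 11 n 278 [344. 259.]
t 19.18 rod tub [ 3.9 -4.9] tcp z 0.1464 F [-0.5  0.9 -2.1] M [-0.05  0.04  0.01] w 0.023995550876917543
[281 163   9   8  56] [ 4. 63.]
[301 176   8   5  29] [ 22. -22.]
```

View pics/s14c.png

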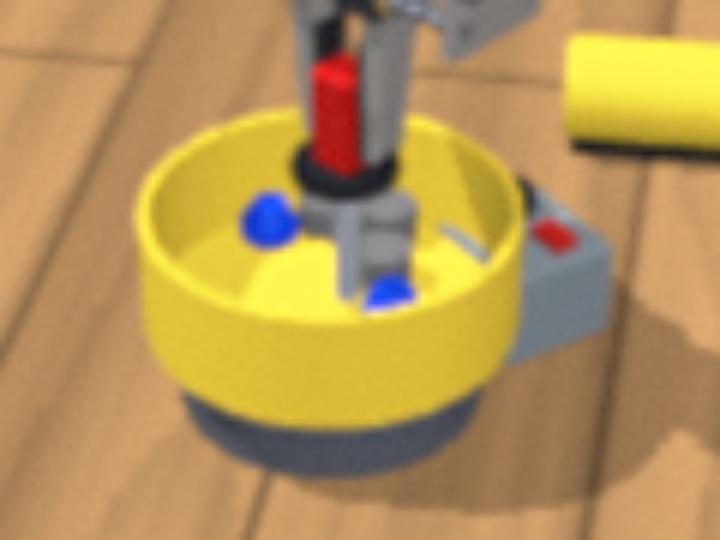

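The blue at (390,293) in the crop is now on the box side, at about tub (18,-22). I move the rod round to the box side for a clear view.

>>> carry_out(rows=[[-14, 0, -6, 0, 1], [-17, 0, -17, 0, 1], [-20, 0, -29, 0, 1], [-12, 0, -43, 0, 1], [7, 0, -51, 0, 1], [28, 0, -51, 0, 1], [48, 0, -40, 0, 1], [48, 0, -40, 0, 1]])

```text
time: 19.9
tool_pos: [0.4933, -0.2362, 0.147]
tool_rot: [-89.9, -0.1, -121.5]
ft_force: [0.3, 0.1, -1.2]
width: 0.0238
```

```bash
cat >> h.py <<'E'
def wsep(thr=8):
    s,Rm,p=st();g=grab('wrist');Q=wpts(g)[...,:3];W=Q@Rm.T+np.array(s['tool_pos']);m=tubchunks(g)
    k=((m['grey']>0)&(W[...,2]>.066)&(W[...,2]<.08)&(np.hypot(W[...,0]-T[0],W[...,1]-T[1])<.09)).astype(np.uint8)
    d=cv2.distanceTransform(k,cv2.DIST_L2,5)
    nl,lab,stt,cc=cv2.connectedComponentsWithStats((d>thr).astype(np.uint8))
    for i in range(1,nl):
        v,u=[int(round(x)) for x in cc[i][::-1]];print('sep',cc[i].round(0),stt[i,4],d[lab==i].max(),totub(W[v,u]).round(1))
E
python3 -c "
from h import *
wchunks('w15.png');wsep()"
```

```text
rim n 1436 c [ 0.5617 -0.2116] R 0.0896 tub [0.  1.8]
blue [-70.  22.] ang 163 r 74 topz 0.073 R 10 n 862 [379.  73.]
blue [-44. -48.] ang -132 r 65 topz 0.073 R 10 n 929 [288.  76.]
blue [ 20. -24.] ang -50 r 32 topz 0.073 R 10 n 973 [293. 160.]
blue [ 7. 74.] ang 85 r 74 topz 0.073 R 10 n 784 [407. 180.]
grey [-20. -69.] ang -106 r 72 topz 0.072 R 15 n 1105 [253.  95.]
grey [34.  8.] ang 13 r 35 topz 0.072 R 15 n 1092 [328. 190.]
grey [46. 51.] ang 48 r 68 topz 0.072 R 30 n 2091 [371. 220.]
t 19.95 rod tub [ 60.8 -27. ] tcp z 0.1468 F [-0.1  0.1 -0.7] M [-0.03 -0.06 -0.01] w 0.02399484551685469
sep [242.  91.] 4 8.5938 [-21.7 -78.4]
sep [246.  90.] 1 8.196899 [-23.2 -75.6]
sep [249.  90.] 3 8.5907 [-23.7 -73.3]
sep [258. 100.] 164 13.0 [-18.2 -64.7]
sep [328. 196.] 237 14.984499 [37.   7.5]
sep [391. 211.] 187 12.984499 [33.7 62.2]
sep [359. 229.] 235 13.784498 [55.7 41.2]
```

View pics/w15.png

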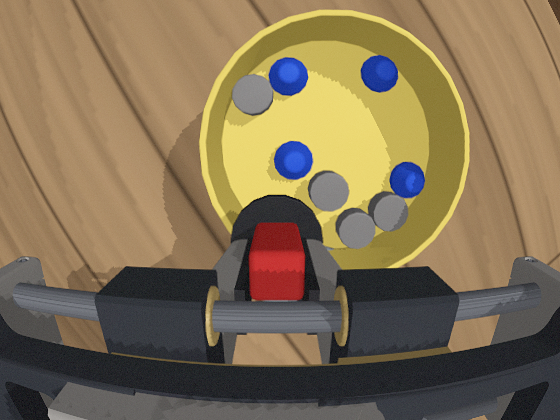

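Blue and grey are now in every half with margin: blue at (293,160), tub (20,-24), and grey at (253,95), tub (-20,-69). The grey at (391,211) has moved only about 8 mm, so I nudge it a little more for margin.

>>> carry_out(rows=[[-20, 0, -14, 0, 1], [-41, 0, -14, 0, 1], [-60, 0, -6, 0, 1], [-67, 0, 8, 0, 1], [-63, 0, 31, 0, 1], [-58, 0, 50, 0, 1], [-47, 0, 68, 0, 1], [-37, 0, 79, 0, 1]])

```text
time: 20.67
tool_pos: [0.5822, -0.2435, 0.1465]
tool_rot: [-90.0, 0.0, -121.4]
ft_force: [0.8, -1.2, -1.1]
width: 0.0238
```

>>> carry_out(rows=[[6, 0, 4, 0, 1], [11, 0, 7, 0, 1], [16, 0, 8, 0, 1], [20, 0, 7, 0, 1], [23, 0, 5, 0, 1], [23, 0, 5, 0, 1], [12, 0, 2, 0, 1], [0, 0, 0, 0, 1]])

```text
time: 21.33
tool_pos: [0.5805, -0.2432, 0.1467]
tool_rot: [-90.0, -0.0, -121.6]
ft_force: [0.0, 0.8, -1.8]
width: 0.0239
```

```bash
python3 -c "
from h import *
wchunks('w16.png');wsep()
rows([(-9,0),(-9,-35),(5,-50),(25,-52),(45,-46),(61,-28)],step=22)"
```

```text
rim n 1049 c [ 0.5618 -0.2113] R 0.0896 tub [-0.3  1.7]
blue [-71.  22.] ang 162 r 74 topz 0.073 R 10 n 838 [284. 115.]
blue [-44. -48.] ang -133 r 65 topz 0.073 R 10 n 819 [191. 125.]
blue [ 19. -24.] ang -52 r 30 topz 0.073 R 10 n 773 [200. 206.]
blue [ 8. 81.] ang 84 r 81 topz 0.073 R 2 n 284 [325. 221.]
grey [-22. -69.] ang -107 r 72 topz 0.072 R 16 n 978 [158. 147.]
grey [33.  5.] ang 8 r 33 topz 0.072 R 13 n 356 [223. 235.]
t 21.38 rod tub [-0.7 36.5] tcp z 0.1468 F [ 0.3  1.1 -1.2] M [ 0.09 -0.09  0.05] w 0.023811264503880453
sep [154. 153.] 182 11.199999 [-19.6 -69.8]
sep [221. 242.] 3 8.3938 [36.1  0.5]
[-10, 0, -17] -> [-5. 19.]
[-19, 0, -33] -> [-9.  0.]
[-24, 0, -50] -> [ -9. -18.]
[-29, 0, -67] -> [ -9. -35.]
[-20, 0, -85] -> [  5. -50.]
[-1, 0, -93] -> [ 25. -52.]
[19, 0, -93] -> [ 45. -46.]
[30, 0, -86] -> [ 53. -37.]
[40, 0, -80] -> [ 61. -28.]
```

>>> carry_out(rows=[[-10, 0, -17, 0, 1], [-19, 0, -33, 0, 1], [-24, 0, -50, 0, 1], [-28, 0, -69, 0, 1], [-20, 0, -85, 0, 1], [-1, 0, -93, 0, 1], [19, 0, -93, 0, 1], [38, 0, -81, 0, 1]])

```text
time: 22.1
tool_pos: [0.49, -0.2329, 0.1467]
tool_rot: [-90.1, -0.0, -121.4]
ft_force: [0.5, -1.0, -1.3]
width: 0.0238
```

```bash
python3 -c "
from h import *
wchunks('w17.png');wsep();gripoff()"
```

```text
rim n 845 c [ 0.5617 -0.2118] R 0.0896 tub [0.2 2. ]
blue [-69.  23.] ang 162 r 73 topz 0.073 R 9 n 638 [388.  78.]
blue [-43. -47.] ang -132 r 64 topz 0.073 R 9 n 698 [297.  81.]
blue [ 20. -24.] ang -50 r 32 topz 0.073 R 10 n 714 [302. 165.]
blue [ 7. 74.] ang 85 r 74 topz 0.073 R 10 n 594 [414. 185.]
grey [-78.  16.] ang 168 r 79 topz 0.069 R 6 n 59 [378.  65.]
grey [-48. -53.] ang -132 r 71 topz 0.071 R 8 n 80 [287.  68.]
grey [-20. -68.] ang -106 r 70 topz 0.072 R 15 n 1029 [260.  98.]
grey [ 17. -30.] ang -61 r 34 topz 0.066 R 12 n 68 [293. 152.]
grey [36.  9.] ang 15 r 37 topz 0.072 R 14 n 875 [336. 195.]
grey [51. 51.] ang 45 r 73 topz 0.072 R 30 n 1673 [376. 227.]
t 22.15 rod tub [ 63.5 -26.4] tcp z 0.1472 F [ 1.2 -3.9 -1.4] M [-0.28 -0.07 -0.01] w 0.024033180171697296
sep [256.  91.] 77 11.0 [-21.5 -67.6]
sep [242.  89.] 1 8.196899 [-20.2 -78.3]
sep [322. 187.] 55 9.390699 [34.6  1.9]
sep [340. 186.] 2 8.3938 [29.7 15.3]
sep [388. 211.] 182 13.196899 [37.1 60.5]
sep [353. 231.] 348 17.187597 [61.4 37.8]
red 3623 [[-17.7, -46.0, -10.1], [-12.2, -44.4, 0.8], [3.8, -4.6, 12.1]]
top 2564 [[-17.3, -46.1, -10.1], [4.1, -42.5, 12.1]]
collar 2423 [[-31.2, 4.6, -23.8], [-19.9, 6.2, 0.7], [-6.4, 10.1, 25.4]]
```

View pics/w17.png

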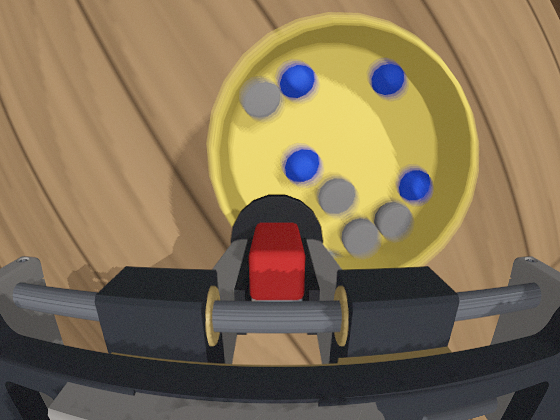

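The final layout (slightly motion-blurred): blues at (297,80), (388,78), (302,165), (414,185), greys at (260,98), (336,195), (393,220), (360,238). Every half has both colours and every chunk has moved 10 mm or more. Lifting out.

>>> carry_out(rows=[[0, 0, 0, 0, 1], [0, -10, 0, 0, 1], [0, -25, 0, 0, 1], [0, -42, 0, 0, 1], [0, -60, 0, 0, 1], [0, -76, 0, 0, 1], [0, -88, 0, 0, 1], [0, -94, 0, 0, 1]])

```text
time: 22.92
tool_pos: [0.493, -0.2335, 0.2428]
tool_rot: [-89.9, 0.0, -121.5]
ft_force: [-0.3, -1.0, -1.8]
width: 0.0235
```

```bash
python3 -c "
from h import *
wchunks('w18.png');wsep(6);plan(.5262,.1205,.238,-121.5,12)"
```

```text
rim n 543 c [ 0.5618 -0.2115] R 0.0895 tub [-0.1  1.9]
blue [-70.  22.] ang 162 r 74 topz 0.073 R 10 n 444 [354.  91.]
blue [-43. -48.] ang -132 r 64 topz 0.073 R 10 n 500 [286.  94.]
blue [ 22. -25.] ang -49 r 33 topz 0.073 R 10 n 497 [290. 156.]
blue [ 7. 74.] ang 84 r 75 topz 0.073 R 10 n 402 [376. 171.]
grey [-20. -69.] ang -106 r 72 topz 0.072 R 14 n 562 [260. 108.]
grey [35.  8.] ang 13 r 36 topz 0.072 R 15 n 529 [316. 178.]
grey [49. 49.] ang 45 r 70 topz 0.072 R 30 n 1054 [347. 202.]
t 22.97 rod tub [ 60.2 -28.2] tcp z 0.243 F [ 1.  -0.6  0.1] M [-0.03 -0.06 -0.01] w 0.023503502228280036
sep [259. 107.] 197 11.984499 [-20.5 -70.7]
sep [322. 178.] 37 8.196899 [32.7 15.1]
sep [309. 178.] 21 7.7969 [36.8  1.6]
sep [360. 197.] 202 13.181398 [40.1 62.4]
sep [335. 210.] 105 9.390699 [62.  39.8]
total [-319.5    3.5 -156.4] dist 356.0 turn 0.0
[-27.0, 0.0, -13.0] 0.0
[-53.0, 1.0, -26.0] 0.0
[-80.0, 1.0, -39.0] 0.0
[-107.0, 1.0, -52.0] 0.0
[-133.0, 1.0, -65.0] 0.0
[-160.0, 2.0, -78.0] 0.0
[-186.0, 2.0, -91.0] 0.0
[-213.0, 2.0, -104.0] 0.0
[-240.0, 3.0, -117.0] 0.0
[-266.0, 3.0, -130.0] 0.0
[-293.0, 3.0, -143.0] 0.0
[-320.0, 4.0, -156.0] 0.0
```

View pics/w18.png

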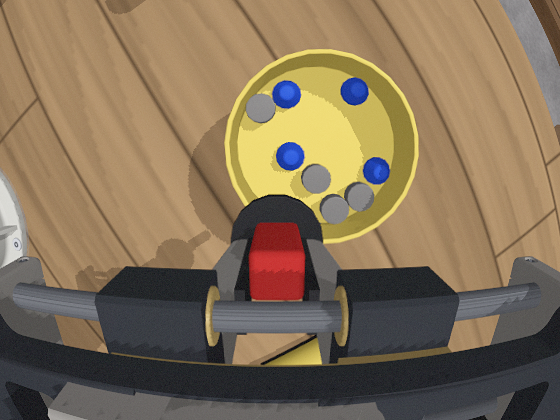

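The tub is settled: blues at (354,91), (286,94), (290,156), (376,171), greys at (260,108), (316,178), (360,197), (335,210). Going back to the stand.

>>> carry_out(rows=[[-15, 0, -8, 0, 1], [-45, 0, -22, 0, 1], [-77, 0, -38, 0, 1], [-109, 0, -54, 0, 1], [-141, 0, -70, 0, 1], [-173, 0, -85, 0, 1], [-205, 0, -101, 0, 1], [-237, 0, -117, 0, 1]])

```text
time: 23.68
tool_pos: [0.5155, 0.0312, 0.2396]
tool_rot: [-90.1, -0.1, -121.5]
ft_force: [0.3, 0.5, -1.5]
width: 0.0238
```

>>> carry_out(rows=[[-25, 0, -12, 0, 1], [-50, 0, -24, 0, 1], [-68, 0, -33, 0, 1], [-79, 0, -38, 0, 1], [-82, 0, -39, 0, 1], [-82, 0, -39, 0, 1], [-82, 0, -39, 0, 1], [-82, 0, -39, 0, 1]])

```text
time: 24.35
tool_pos: [0.5257, 0.1185, 0.2404]
tool_rot: [-90.0, -0.0, -121.6]
ft_force: [0.0, 0.2, -1.4]
width: 0.0241
```

```bash
python3 -c "
from h import *
rod();s=ctrl.read_state();print(s['tool_pos']);gripoff()
g=grab('side','s19.png');cv2.imwrite('pics/s19c.png',cv2.resize(cv2.cvtColor(g['frame'][160:290,230:340],cv2.COLOR_RGB2BGR),None,fx=4.5,fy=4.5))
P=pts(g)
for v in (215,220,225,230): 
  z=[(u,P[v,u].round(3)[:3]) for u in range(274,290) if .08<P[v,u,2]<.2]
  print(v,z[len(z)//2] if z else None)
plan(.5262,.1205,.118,-121.5,8)"
```

```text
t 24.35 rod tub [-199.6 -268.2] tcp z 0.2404 F [ 0.   0.2 -1.4] M [-0.06 -0.05 -0.01] w 0.024096396397685762
[0.52569744 0.11851161 0.24036826]
red 3783 [[-17.7, -46.0, -10.2], [-12.2, -44.3, 1.2], [4.0, -3.9, 12.2]]
top 2632 [[-17.4, -46.1, -10.2], [4.2, -42.5, 12.2]]
collar 2367 [[-31.2, 4.7, -23.7], [-19.9, 6.2, 0.7], [-6.5, 10.6, 25.4]]
215 (283, array([0.523, 0.128, 0.2  ]))
220 (282, array([0.525, 0.129, 0.187]))
225 (283, array([0.523, 0.133, 0.175]))
230 (283, array([0.524, 0.129, 0.157]))
total [ -1.8 122.6  -0.7] dist 123.0 turn -0.002
[-0.0, 15.0, -0.0] -0.0
[-0.0, 31.0, -0.0] -0.0
[-1.0, 46.0, -0.0] -0.001
[-1.0, 61.0, -0.0] -0.001
[-1.0, 77.0, -0.0] -0.001
[-1.0, 92.0, -1.0] -0.001
[-2.0, 107.0, -1.0] -0.001
[-2.0, 123.0, -1.0] -0.002
```

View pics/s19c.png

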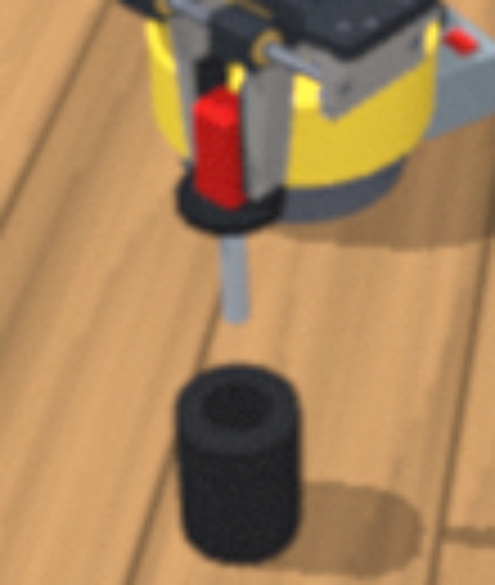

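The rod hangs at (236,300) in the crop, over the hole at (239,405), and the grip geometry is unchanged. Lowering it.

>>> carry_out(rows=[[-2, 8, -1, 0, 1], [-2, 22, -1, 0, 1], [-2, 36, -1, 0, 1], [-2, 50, -1, 0, 1], [-2, 62, -1, 0, 1], [-2, 74, -1, 0, 1], [-2, 84, -1, 0, 1], [-2, 90, -1, 0, 1]])

```text
time: 25.12
tool_pos: [0.5254, 0.1215, 0.149]
tool_rot: [-90.1, -0.1, -121.5]
ft_force: [-0.5, 1.1, -1.8]
width: 0.0239
```

>>> carry_out(rows=[[0, 10, 0, 0, 1], [0, 20, 0, 0, 1], [0, 28, 0, 0, 1], [0, 34, 0, 0, 1], [0, 38, 0, 0, 1], [0, 42, 0, 0, 1], [0, 44, 0, 0, 1], [0, 44, 0, 0, 1]])

```text
time: 25.78
tool_pos: [0.526, 0.1219, 0.1063]
tool_rot: [-90.0, -0.0, -121.5]
ft_force: [-0.2, -0.4, -0.9]
width: 0.0239
```

```bash
python3 -c "
from h import *
rod();s=ctrl.read_state();print(s['tool_pos']);gripoff()
g=grab('side','s20.png');cv2.imwrite('pics/s20c.png',cv2.resize(cv2.cvtColor(g['frame'][160:290,230:340],cv2.COLOR_RGB2BGR),None,fx=4.5,fy=4.5))"
```

```text
t 25.78 rod tub [-202.1 -270.5] tcp z 0.1063 F [-0.2 -0.4 -0.9] M [-0.02 -0.02 -0.01] w 0.023937200524222286
[0.52595118 0.12185233 0.10629694]
red 3788 [[-17.7, -46.1, -10.2], [-12.1, -44.4, 1.2], [3.9, -4.4, 12.2]]
top 2647 [[-17.3, -46.2, -10.2], [4.3, -42.5, 12.2]]
collar 2429 [[-31.1, 4.6, -24.4], [-19.6, 6.2, 0.7], [-6.3, 10.6, 26.4]]
```

View pics/s20c.png

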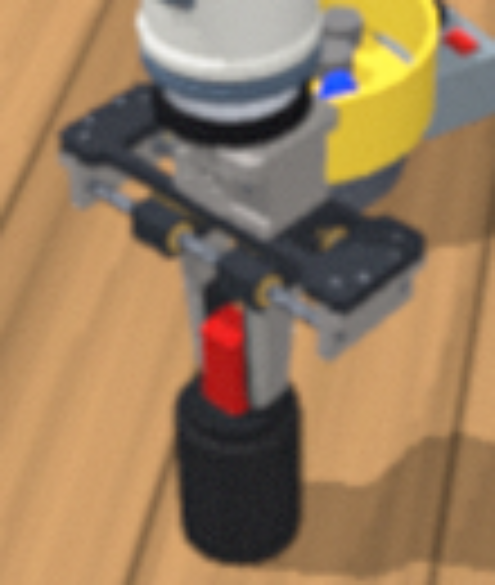

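The rod is in the hole, with the collar at (238,420) in the crop about 2 mm above the stand and no side force. I lower it slightly, open and retreat.

>>> carry_out(rows=[[0, 1, 0, 0, 1], [0, 2, 0, 0, 1], [0, 2, 0, 0, 1], [0, 2, 0, 0, 0.5], [0, 2, 0, 0, 0], [0, 2, 0, 0, -0.5], [0, 2, 0, 0, -1], [0, 2, 0, 0, -1]])

```text
time: 26.55
tool_pos: [0.526, 0.1219, 0.1045]
tool_rot: [-90.0, -0.0, -121.5]
ft_force: [1.0, -0.3, 0.1]
width: 0.0484
```

>>> carry_out(rows=[[0, 0, 0, 0, -1], [0, 0, 0, 0, -1], [0, 0, 0, 0, -1], [0, 0, 0, 0, -1], [0, 0, 0, 0, -1], [0, 0, 0, 0, -1]])

```text
time: 27.05
tool_pos: [0.5261, 0.1219, 0.1046]
tool_rot: [-90.0, 0.0, -121.5]
ft_force: [0.4, 0.2, 0.1]
width: 0.0882
```

>>> carry_out(rows=[[0, -10, 0, 0, -1], [0, -25, 0, 0, -1], [0, -45, 0, 0, -1], [0, -70, 0, 0, -1], [0, -95, 0, 0, -1], [0, -115, 0, 0, -1], [0, -125, 0, 0, -1], [0, -130, 0, 0, -1]])

```text
time: 27.72
tool_pos: [0.5268, 0.1221, 0.2367]
tool_rot: [-89.9, 0.1, -121.5]
ft_force: [-0.4, 1.2, -1.0]
width: 0.0919
```

```bash
python3 -c "
from h import *
s=ctrl.read_state();print(fmt(s))
g=grab('side','s21.png');cv2.imwrite('pics/s21c.png',cv2.resize(cv2.cvtColor(g['frame'][140:290,230:350],cv2.COLOR_RGB2BGR),None,fx=4,fy=4))
g=grab('top','t21.png');chunks(g)
for n in('top','side'):
    g=grab(n);P=pts(g);m=tubchunks(g)
    r=(m['red']>0)&(abs(P[...,0]-0.53)<.05)&(abs(P[...,1]-0.125)<.05)&(P[...,2]>.1)&(P[...,2]<.2)
    p=P[r];print(n,len(p),np.percentile(p[:,2],[2,98]) if len(p) else '')"
```

```text
{'time': np.float64(27.7167), 'qpos': array([1.288730e+01, 1.138350e+01, 1.026585e+02, 1.200000e-03,
       6.578600e+01, 4.439920e+01]), 'tool_pos': array([0.5268, 0.1221, 0.2367]), 'tool_rot': array([-8.987790e+01,  1.211000e-01, -1.215123e+02]), 'ft_force': array([-0.4342,  1.2101, -1.0463]), 'width': np.float64(0.0919)}
blue [-71.  18.] r 73 area 91 px [328. 177.]
blue [ 6. 69.] r 69 area 87 px [361. 185.]
blue [-44. -52.] r 68 area 95 px [316. 201.]
blue [ 20. -29.] r 35 area 93 px [339. 213.]
grey [51. 46.] r 68 area 220 px [368. 202.]
grey [34.  4.] r 35 area 102 px [352. 208.]
grey [-21. -71.] r 74 area 84 px [317. 212.]
top 43 [0.10641095 0.1526319 ]
side 257 [0.10171427 0.15103726]
```

View pics/s21c.png

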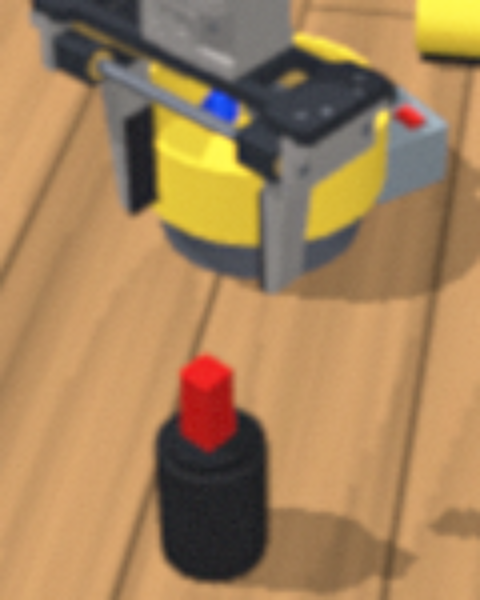

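View pics/t21.png

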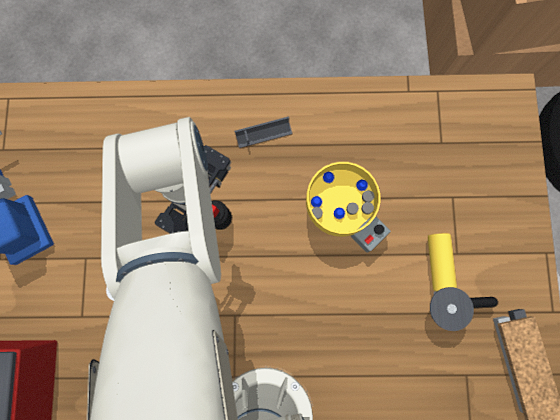

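The rod stands upright in its stand with the collar flat, and its top is at 151 mm (152 mm at the start). The gripper is clear and all eight chunks are in the tub. Handing in.

```bash
python3 -c "
from h import *
print(ctrl.sign_off())"
```

```text
the job is handed in; nothing more can be done
None
```

The job is handed in at about 28 s of the 72 s allowed. I took the rod from its stand, stirred the chunks in short strokes, put the rod back in the stand and let go. No verdict was reported.

**Last checks**
- **Rod:** It stands upright with the collar on the stand. The red top measures about 151 mm high, against 152 mm at the start. The gripper is open and raised clear of it.
- **Blue chunks (tub x, y in mm):** (-71,18), (6,69), (-44,-52) and (20,-29).
- **Grey chunks:** (34,4), (-21,-71), and two side by side that show as one blob centred at (51,46), estimated at about (40,62) and (61,38).
- **Mixing:** Each half has at least one blue and one grey chunk 8 mm or more past the middle line. The closest margin is about 12 mm past the 8 mm line.
- **Displacement:** By my estimates every chunk moved about 10 mm or more from its start.
- **Bystanders:** None appeared to move.

**What went wrong or disagreed**
- **Pinched chunk:** One stroke caught a blue chunk between the rod and the wall, and the next pushed a row along the wall. Forces stayed around 6–8 N and the grip was unaffected.
- **Row sliding back:** A later nudge moved that blue chunk back to x of about 7 mm, so I brought the centre blue chunk across to the box side instead.
- **Calibration:** The top and wrist cameras placed the tub up to 5 mm apart, so I used a centre between the two.

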